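# Clamp a brass lampholder in its case and set the valve lever to float

## Task

Shut the brass lampholder in the blue clamping case: open the case's hinged lid wide, stand the lampholder upright on the case floor and close the lid fully. Only then push the red valve lever, under its yellow guard hoop, forward past the stiff detent until it snaps into the float notch (green mark) and stays there. Leave the glass shades, the wire cage, the tools and the containers standing or lying where they are, and let go of everything at the end.

Things in the scene. Friction and masses are not known exactly. Their poses are not given: they have to be found in the camera images.
- lampholder: Brass lampholder, the part to be shut in the case: an upright solid of revolution, diameter 34 mm from its foot to 34 mm up, then a neck of diameter 26 mm up to its full height of 46 mm; about 0.14 kg. Origin at the centre of its underside, z up along its axis. It stands on the table in one of four places of a loose 2 x 2 group with the three glass shades
- case: Blue clamping case, fixed (place, left or right of the middle, and yaw differ per run): open box 100 (x) by 130 mm (y) outside, rim 62 mm above the table, walls and floor 6 mm thick, inside 88 by 118 mm, 56 mm deep. Origin: centre of its underside; +x points away from the robot, to the hinge. Behind it, at x = 60 to 105 mm, a steel clamp cylinder up to 45 mm high
- case_floor (a point): Centre of the inner floor of the case, 6 mm above the table; axes as the case's
- lid_hinge (a point): Middle of the lid's hinge line, on the far rim of the case (50 mm in the case's +x from its origin, 62 mm above the table); the hinge line runs along the case's y axis
- case_lid (a joint): Lid angle, rad: 0 closed, flat on the rim; grows as its front edge swings up and away from the robot; 1.57 upright, stop at 1.8. A stiff hinge (friction 0.22 N m) holds it where left. Starts at 0 to 0.3. Plate 100 mm deep (x), 130 mm wide (y), 8 mm thick, 0.16 kg
- lid_handle (a point): Centre of the lid's orange handle: round bar, diameter 16 mm, length 28 mm along the case's y, held 35 mm before the lid's front edge by a stem 10 mm wide (y), 8 mm thick. 135 mm from the hinge line, 4 mm above the lid's underside; 66 mm above the table when closed. Moves with the lid; gripped on its two flat ends it can turn between the fingers
- valve: Hydraulic valve, fixed (place, left or right of the middle, and yaw differ per run). Origin: centre of the underside of its base plate, 200 (x) by 300 (y) by 8 mm; +x is the way the lever is pushed, about away from the robot. Grey housing 110 by 75 mm, top 58 mm above the table. Guard hoop: see lever_pivot
- lever_pivot (a point): Pivot of the lever, 55 mm above the table over the valve's origin; axis along the valve's y. Guard hoop of 16 mm yellow tube: posts at the valve's y = +-130 mm, x = -20 mm, top bar along y at x = -20 mm, centre line 285 mm above the table. It blocks a tool from straight above: come in under the bar from the robot's side, leaning back 30 to 45 degrees
- valve_lever (a joint): Lever angle, rad, growing as its top is pushed to the valve's +x. At 0, neutral, where it starts and to which it springs back, it leans 0.35 rad from vertical to the valve's -x. Stops at -0.2 and 0.70. Pushed, it stiffens steadily to about 1.6 N m (17 N at the grip) near 0.3; the detent's hump is at 0.45, past it the lever snaps into the float notch, 0.70, and stays. Let go short of it, it springs back
- lever_grip (a point): Centre of the lever's red grip, 95 mm from the pivot along the lever; the grip is a cylinder along the lever, diameter 26 mm, length 60 mm, on a steel rod of diameter 12 mm; it moves with the lever
- shade0: Glass lampshade, a frustum 78 mm high, diameter 68 mm at its foot and 36 mm at the top, fragile. Origin at the centre of its underside
- shade1: Glass lampshade, the same as shade0
- shade2: Glass lampshade, the same as shade0
- cage: Wire cage (dodecahedron of 6 mm brass bars, 130 mm across, about 110 mm high) standing behind the shades. Origin at the centre of its underside
- pliers: Pliers with orange handles, lying flat, about 170 mm long along their x (from -115 to +55 mm), 50 mm wide, 14 mm high; origin at the rivet, on the table
- driver: Screwdriver with a red handle, lying on the table, 170 mm long along its x, origin at the middle of its length, below it
- glue: White bottle with a red cap, diameter 44 mm, 110 mm high, origin at the centre of its underside
- jar: Amber jar with a steel cap, diameter 56 mm, 60 mm high, origin at the centre of its underside
Not all that is in view belongs to the job. Of the things that look like the lampholder, take the one that is farthest to the robot's left at the start.

How it is judged (in metres and radians):
On the way, in this order (a step that is already met when the one before it is completed fails the run):
1. the lid is open wide (value of joint case_lid above 1.2 rad), for 0.2 s.
2. the lampholder stands upright on the case floor, let go, with the lid open (value of joint case_lid above 1 rad and x of lampholder in the frame of case_floor between -0.03 and 0.03 m and y of lampholder in the frame of case_floor between -0.045 and 0.045 m and z of lampholder in the frame of case_floor below 0.005 m and angle between lampholder's own z axis and vertical below 0.15 rad and contact force between the fingers and lampholder below 0.1 N), for 0.2 s.
3. the lid is fully closed over it (value of joint case_lid below 0.04 rad), for 0.2 s.
4. the lever is in the float notch (value of joint valve_lever above 0.62 rad), for 0.2 s.
At the end, for the whole second after the job is handed in: The lever rests in the float notch (beyond 0.62 rad), the lid is closed (below 0.04 rad), and the lampholder stands upright (within 0.15 rad) and at rest on the floor of the case, inside its walls; nothing is held (value of joint valve_lever above 0.62 rad and value of joint case_lid below 0.04 rad and x of lampholder in the frame of case_floor between -0.03 and 0.03 m and y of lampholder in the frame of case_floor between -0.045 and 0.045 m and z of lampholder in the frame of case_floor below 0.005 m and angle between lampholder's own z axis and vertical below 0.15 rad and linear speed of lampholder below 0.02 m/s); the robot touches nothing.
It fails at once if the lever is pushed past its detent while the case is not closed (value of joint valve_lever above 0.45 rad and value of joint case_lid above 0.1 rad).
It fails at once if a glass shade is shifted by more than 25 mm or tipped (distance of any of shade0, shade1, shade2 from where it was at the start of the episode above 0.025 m or angle between any of shade0, shade1, shade2's own z axis and vertical above 0.35 rad).
It fails at once if the cage, a tool or a container is shifted by more than 30 mm (distance of any of cage, pliers, driver, glue, jar from where it was at the start of the episode above 0.03 m).
It also fails if it takes over 72 s, if anything falls off the work surface, if the arm or the gripper's body presses on something with over 40 N, if the wrist force passes 120 N, or if a joint passes its speed limit or range.

## Robot

A 6-joint arm with a two-finger parallel gripper is mounted at the origin on the work surface. World frame = base frame: x ahead of the robot, y to its left, z up, the work surface at z = 0. Lengths are in mm, angles in degrees, forces in N, time in s.
With the tool pointing down it reaches from about 300 to 850 mm from the base axis. Payload 4.2 kg.
Tool frame: the origin (TCP) lies between the finger pads; the fingertips stand 22 mm ahead of it and the grasp point (between the pads) lies 3 mm ahead of it (env.finger_overhang is the distance from the TCP to the fingertips, in mm); z points along the fingers, y is the line along which they close (so a half turn about z gives the same grasp; the last joint's range is limited). The gripper opens to 91 mm and grips with 3 to 60 N. Pads are 32 mm wide; open, the fingers measure 118 mm over their backs; the gripper's body (76 mm by 178 mm) begins 60 mm behind the grasp point.
Start: joints at [62.166, 18.312, 89.639, -0, 72.044, -1.146], TCP at [258.258, 513.754, 235.976] pointing down, gripper open.
Joint ranges: [-177.97, 177.97], [-48.28, 115.42], [12.27, 149.76], [-77.06, 257.06], [2.81, 150.46], [-146.56, 146.56]. Speed limits (degrees/s): [147.25, 147.25, 180, 180, 180, 180].

## Interface

Orientations are given as [roll, pitch, yaw] about the fixed x, y, z axes, in that order (R = Rz(yaw) Ry(pitch) Rx(roll)).
In Python, from workcell import state, cams, ticket, look_for, outline_of, env gives the robot as it stands.
- The arm moves only by the tool servo_tool, never from a script. Its argument "steps" is a list of rows, each a list of 3 entries, a list of its own where there are three numbers: the closure in counts, from 0 (fully open) to 255 (shut), then the shift along the tool's x, y, z in mm, then the turn, a rotation vector about the tool's x, y, z in rad. A call has exactly 10 rows; each row shifts and turns the commanded pose from where the row before left it, along the tool's axes as they then stand; what a row does not reach is not made up. A row lasts 1/10 s, in which the tool goes at most 50 mm and 8.59 degrees, less where a joint would pass 70% of its speed; a pose out of reach is approached as far as the arm can. A call with a gripper value outside its range is refused whole. The fingers move at their own pace and stop on an object; "squeeze" is the grip in N (left out, the last holds). Time passes only in rows, so rows that do not move let the fingers close, or fill a call up. It gives the time, the measured TCP pose, the force, the opening and the grip force at its end, in the units of the state.
- state(): the state, without advancing time (a new reading comes with each control period).
- cams.grab_frame(name): name is "side" or "top" or "wrist"; returns a dict with "color" (400x640x3 uint8, red, green, blue), "z_map" (400x640 float32, mm along the optical axis (not along the pixel's ray), 0 where there is no reading), "fovy" (degrees; the focal length in pixels is half the picture's height over the tangent of half this angle, whatever the lens; pixels are square), "cx", "cy" (the principal point, pixels), "k1" (the pictures are not rectified: a ray, as slopes to the right and down, at radius r is drawn at 1 + k1 r^2 times it, then the intrinsics apply), "eye" and "rotation" of the camera in the world; the wrist camera has in their place "tool_from_camera" (4x4, takes a point from camera to tool coordinates, whose origin is the TCP and whose axes are the flange's). Camera axes: x right, y up, looking along -z (the intrinsics and any distortion apply to the point x, -y, -z); pixel columns grow to the right and rows downward; lengths in mm; the calibration is good to about 2 mm. A picture is of the moment at which its call begins: read the wrist's pose just before it.
- ticket.job_done(): hands the job in; it is judged then, once.
Trained networks look in a picture, given as the dict that the camera call returned (one of the last four; its "shot" number tells which), for a name from the list of things; names that differ only in an ending like _2 or _b are one class to them, and where a whole thing is asked for, a point or a joint stands for the part that bears it (a point fixed in the world has none). Each returns a list of dicts, best first, with "confidence" (0 to 1); they miss things now and then, are a little off and sometimes report something else, mostly with a low value. They report only what shows in the picture. A call takes as long as a camera call. They do not tell look-alikes from the thing itself.
- look_for(picture, thing): "at" ([column, row] in pixels, amid what is visible of it).
- outline_of(picture, thing): "pixels" (400x640 bool, what is visible of it) and "at" ([column, row] in pixels, amid what is visible of it).
The state is a dict: "time_s": time; "qpos": joint angles; "qvel": joint speeds; "effort": joint torques, N m; "ee_pos": TCP position; "ee_rot": TCP orientation; "force": force on the tool from outside, world axes, zero at the start; "torque": the same for the moment, N m; "gripper_width": finger opening in mm; "gripper_force": force on a finger pad.
Only numpy, scipy, OpenCV 4.12 (cv2) and the standard library are available. Lean on these libraries where they do the work, as an engineer would, in place of code of your own. Each camera call takes 0.05 s, during which the arm holds its last target. There are 200 camera calls.

## Working session

There is one attempt and no reset: what is moved stays moved. The work goes in short steps, Python scripts to look and compute and a tool call to move; the robot and the scene stay as the last step left them, time stands still between calls to the robot, and variables do not carry over. Pictures are saved under pics/ and viewed, at most 10 in all, crops included, and the job is handed in when it is done.

Besides the shell and the picture viewer there is one more tool, called after ">>>" as name(argument=value, ...) on one line, values as JSON. servo_tool: Moves the arm, as the interface text tells. Its arguments: {"type":"object","properties":{"steps":{"type":"array","items":{"type":"array"}},"squeeze":{"type":"number"}},"required":["steps"]}

```bash
ls; mkdir -p pics; cat > h.py <<'E'
import numpy as np, cv2
from workcell import state, cams, ticket, look_for, outline_of, env
from scipy.spatial.transform import Rotation as R
def pose(f,s=None):
    if 'eye' in f: return np.array(f['rotation']).reshape(3,3),np.array(f['eye'])
    T=np.eye(4);T[:3,:3]=R.from_euler('xyz',s['ee_rot'],degrees=True).as_matrix();T[:3,3]=s['ee_pos']
    T=T@np.array(f['tool_from_camera']);return T[:3,:3],T[:3,3]
def K(f):
    F=200/np.tan(np.radians(f['fovy'])/2);return np.array([[F,0,f['cx']],[0,F,f['cy']],[0,0,1]]),np.array([f['k1'],0,0,0.])
def cloud(f,s=None):
    k,d=K(f);v,u=np.mgrid[:400,:640]
    p=cv2.undistortPoints(np.stack([u.ravel(),v.ravel()],1).astype(float)[:,None],k,d)[:,0].reshape(400,640,2)
    z=f['z_map'].astype(float);c=np.stack([p[...,0]*z,-p[...,1]*z,-z],-1)
    M,t=pose(f,s);P=c@M.T+t;P[z<=0]=np.nan;return P
def proj(f,X,s=None):
    M,t=pose(f,s);c=(np.atleast_2d(X)-t)@M;k,d=K(f)
    return cv2.projectPoints(c*[1,-1,-1],np.zeros(3),np.zeros(3),k,d)[0][:,0]
def grab(n):
    s=state();return cams.grab_frame(n),s
def save(f,name,crop=None,sc=1):
    im=f['color'][...,::-1]
    if crop: im=im[crop[1]:crop[3],crop[0]:crop[2]]
    cv2.imwrite('pics/'+name,cv2.resize(im,None,fx=sc,fy=sc,interpolation=cv2.INTER_CUBIC))
E
python3 - <<'E'
from h import *
s=state();print(s)
for n in('top','side'):
    f,s=grab(n);save(f,n+'0.png');P=cloud(f)
    print(n,f['fovy'],f['k1'],f['eye'])
    for t in ['lampholder','case','lid_handle','valve','valve_lever','lever_grip','shade0','cage','pliers','driver','glue','jar']:
        for o in outline_of(f,t):
            q=P[o['pixels']];q=q[~np.isnan(q[:,0])]
            print(t,round(o['confidence'],2),np.round(o['at']),len(q),np.round(np.median(q,0)) if len(q) else '',np.round(np.percentile(q,2,axis=0)),np.round(np.percentile(q,98,axis=0)))
E
```

```text
pics
{'time_s': 0.0, 'qpos': array([ 6.21666184e+01,  1.83498102e+01,  8.97071767e+01,  1.80535672e-04,
        7.20430835e+01, -1.14557297e+00]), 'qvel': array([-0.01759567, -0.02028884, -0.09251332,  0.03748918, -0.16364315,
       -0.0157349 ]), 'effort': array([-1.22518661e-03, -4.12462234e+01, -2.31977892e+01,  7.24491267e-02,
        4.58446483e-02, -1.56133683e-04]), 'ee_pos': array([258.02389531, 513.32796197, 235.13337764]), 'ee_rot': array([-1.79899953e+02, -2.17228463e-03,  1.53312134e+02]), 'force': array([0.37242337, 0.47297431, 0.16670561]), 'torque': array([-0.03315829,  0.01362072,  0.07501708]), 'gripper_force': 0.0, 'gripper_width': 91.48609096335278}Traceback (most recent call last):
  File "<stdin>", line 4, in <module>
  File "h.py", line 14, in cloud
    M,t=pose(f,s);P=c@M.T+t;P[z<=0]=np.nan;return P
        ~~~~^^^^^
  File "h.py", line 5, in pose
    if 'eye' in f: return np.array(f['rotation']).reshape(3,3),np.array(f['eye'])
                          ~~~~~~~~~~~~~~~~~~~~~~~~~~~~~~~^^^^^
ValueError: cannot reshape array of size 3 into shape (3,3)
```

```bash
sed -i "s/return np.array(f\['rotation'\]).reshape(3,3),/return R.from_euler('xyz',f['rotation'],degrees=True).as_matrix(),/" h.py
python3 - <<'E'
from h import *
for n in('top','side'):
    f,s=grab(n);save(f,n+'0.png');P=cloud(f)
    print(n,f['fovy'],f['k1'],f['eye'],f['rotation'])
    for t in ['lampholder','case','lid_handle','valve','valve_lever','lever_grip','shade0','cage','pliers','driver','glue','jar']:
        for o in outline_of(f,t):
            q=P[o['pixels']];q=q[~np.isnan(q[:,0])]
            print(t,round(o['confidence'],2),np.round(o['at']),len(q),np.round(np.median(q,0)) if len(q) else '',np.round(np.percentile(q,2,axis=0)),np.round(np.percentile(q,98,axis=0)))
E
```

```text
top 43.62342492136803 -0.04209010750999785 [ 340.12607667    4.02141961 1358.13633437] [  8.11256408  -1.12992606 -89.88236043]
lampholder 0.72 [383. 230.] 141 [ 430. -192.   42.] [ 416. -210.   12.] [ 446. -178.   51.]
lampholder 0.56 [376. 286.] 128 [ 296. -179.   45.] [ 283. -196.   13.] [ 309. -167.   51.]
lampholder 0.41 [327. 224.] 141 [455. -52.  43.] [441. -69.   3.] [473. -37.  51.]
lampholder 0.41 [355. 234.] 143 [ 432. -126.   43.] [ 418. -143.    0.] [ 448. -113.   51.]
case 0.91 [206. 161.] 3439 [612. 278.  74.] [537. 211.   2.] [703. 351. 107.]
case 0.73 [412. 170.] 7922 [ 578. -276.   11.] [ 497. -426.    3.] [ 694. -142.  294.]
lid_handle 0.76 [198. 163.] 1938 [605. 289.  88.] [531. 224.  60.] [660. 349. 111.]
valve 0.76 [416. 171.] 7889 [ 578. -275.   11.] [ 498. -424.    4.] [ 694. -142.  294.]
valve 0.63 [204. 160.] 3485 [613. 278.  73.] [537. 210.   2.] [704. 351. 108.]
valve_lever 0.5 [421. 174.] 232 [ 571. -279.  143.] [ 547. -300.   61.] [ 609. -269.  178.]
lever_grip 0.73 [421. 174.] 229 [ 572. -279.  143.] [ 547. -304.   61.] [ 609. -269.  178.]
shade0 0.98 [
[... 2626 characters left out ...]
  67.  15.] [333.   8.   6.] [386. 165.  19.]
pliers 0.65 [235. 240.] 618 [369.  71.  14.] [333.   8.   1.] [388. 166.  18.]
pliers 0.21 [271. 288.] 553 [ 365. -101.   23.] [ 350. -202.    2.] [380. -46.  29.]
driver 0.64 [413. 270.] 518 [ 562. -287.  151.] [ 547. -293.   64.] [ 592. -270.  177.]
driver 0.59 [269. 290.] 578 [ 365. -102.   23.] [ 350. -203.    2.] [380. -41.  29.]
driver 0.37 [283. 228.] 895 [448.  26.  41.] [424.  11.   2.] [480.  61.  80.]
glue 0.63 [363. 168.] 370 [726. 133.  68.] [711. 121.   4.] [748. 153. 111.]
jar 0.77 [438. 247.] 763 [ 733. -181.   45.] [ 718. -197.    7.] [ 765. -152.   64.]
jar 0.27 [299. 159.] 2760 [606. 244.  44.] [539. 206.   2.] [699. 352. 104.]
```

View pics/top0.png

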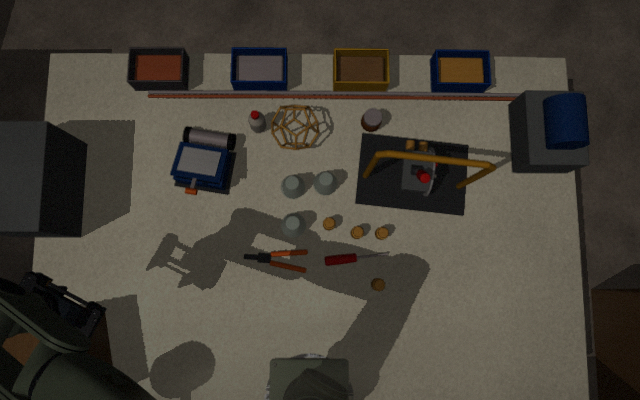

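View pics/side0.png

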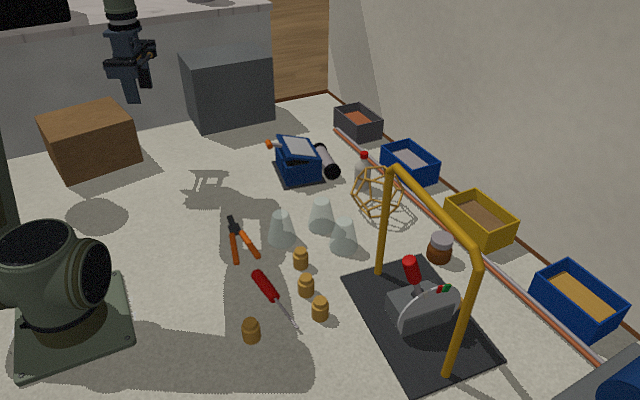

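```bash
python3 - <<'E'
from h import *
from h import cv2
for n in('top','side'):
    f,s=grab(n);P=cloud(f);im=f['color'];hsv=cv2.cvtColor(im,cv2.COLOR_RGB2HSV)
    if n=='top': save(f,'c1.png',(260,150,420,310),3.7); 
    x,y,z=P[...,0],P[...,1],P[...,2]
    H,S,V=[hsv[...,i].astype(int) for i in range(3)]
    # table bias
    m=(abs(x-500)<60)&(abs(y-130)<40); print(n,'table z',np.nanmedian(z[m]))
    # lid plane
    reg=(x>500)&(x<720)&(y>180)&(y<380)
    o=look_for(f,'lid_handle')
    hm=reg&((H<18)&(S>140)&(V>70)&(z>40)); q=P[hm];print('handle',hm.sum(),np.round(np.median(q,0),1),np.round(q.min(0)),np.round(q.max(0)))
    lid=reg&(z>68)&(x<660)&~hm; q=P[lid]
    best=None;rng=np.random.default_rng(0)
    for i in range(500):
        a=q[rng.choice(len(q),3,False)];nn=np.cross(a[1]-a[0],a[2]-a[0])
        if np.linalg.norm(nn)<500: continue
        nn/=np.linalg.norm(nn)
        inl=abs((q-a[0])@nn)<3
        if best is None or inl.sum()>best.sum(): best=inl
    g=q[best];c=g.mean(0);nn=np.linalg.svd(g-c)[2][2];nn*=np.sign(nn[2])
    print('lid plane n',nn.round(3),'tilt',np.degrees(np.arccos(nn[2])),'heading of tilt',np.degrees(np.arctan2(nn[1],nn[0])),'c',c.round(),len(g))
    r=cv2.minAreaRect(g[:,:2].astype(np.float32));print('lid rect',r, 'zrange',np.percentile(g[:,2],[1,99]))
    # blue base? valve plate
    m=(x>450)&(x<720)&(y>-450)&(y<-120)&(z>4)&(z<20)&(V<75)
    q=P[m][:,:2].astype(np.float32);mask=m.astype(np.uint8);mask=cv2.morphologyEx(mask,cv2.MORPH_OPEN,np.ones((3,3)))
    k,l,st,_=cv2.connectedComponentsWithStats(mask);j=1+st[1:,4].argmax();q=P[l==j][:,:2].astype(np.float32)
    print('plate',cv2.minAreaRect(q))
    m=(x>480)&(x<720)&(y>-450)&(y<-120)&(z>270);q=P[m];c=q.mean(0);d=np.linalg.svd((q-c)[:,:2])[2][0];print('bar',m.sum(),c.round(),np.percentile(q,[1,99],axis=0).round(),'dir',np.degrees(np.arctan2(*d[::-1])))
    m=(x>480)&(x<720)&(y>-450)&(y<-120)&(z>90)&(z<200)&((H<8)|(H>172))&(S>130);q=P[m];print('grip',m.sum(),np.median(q,0).round(),np.percentile(q,[2,98],axis=0).round())
    for b in((455,-52),(450,42),(550,43),(560,-41),(430,-126)):
        m=(np.hypot(x-b[0],y-b[1])<45)&(z>(40 if b[1]<-45 else 73));m&=z<90;q=P[m][:,:2].astype(np.float32);print(b,m.sum(),cv2.minEnclosingCircle(q),np.median(q,0))
E
```

```text
top table z 0.8056563780844499
handle 55 [528.4 300.2 112.3] [521. 287. 104.] [536. 314. 119.]
lid plane n [ 0.29  -0.049  0.956] tilt 17.085930191657518 heading of tilt -9.54270255230558 c [608. 285.  87.] 1311
lid rect ((594.9159545898438, 288.9345703125), (131.8169708251953, 129.28955078125), 81.0975341796875) zrange [ 70.38624911 109.65084385]
plate ((596.8344116210938, -284.69671630859375), (300.12835693359375, 200.6553192138672), 83.57283782958984)
bar 867 [ 577. -278.  290.] [[ 558. -413.  272.]
 [ 595. -150.  298.]] dir 83.72495697674188
grip 136 [ 561. -277.  170.] [[ 546. -302.  124.]
 [ 591. -269.  180.]]
(455, -52) 76 ((455.5074462890625, -52.177249908447266), 13.689416885375977) [457.51282  -52.522926]
(450, 42) 175 ((453.8828125, 42.31071472167969), 19.80245590209961) [454.23508  43.6903 ]
(550, 43) 172 ((558.5738525390625, 46.000335693359375), 19.880502700805664) [558.37646   44.838257]
(560, -41) 167 ((568.6718139648438, -42.675682067871094), 19.52362632751465) [569.21075  -43.394314]
(430, -126) 79 ((433.8579406738281, -126.56179809570312), 13.565333366394043) [ 434.
[... 452 characters left out ...]
911132812), 83.85663604736328)
bar 1516 [ 572. -310.  289.] [[ 557. -416.  271.]
 [ 592. -162.  295.]] dir 84.04179071667659
grip 448 [ 561. -289.  155.] [[ 547. -323.  115.]
 [ 602. -272.  177.]]
(455, -52) 103 ((457.8634338378906, -54.08900451660156), 13.929591178894043) [457.1842   -55.201378]
(450, 42) 163 ((455.02349853515625, 42.18617248535156), 19.192691802978516) [453.7911    38.541214]
(550, 43) 149 ((559.0032348632812, 44.342063903808594), 19.446727752685547) [557.97327   41.339676]
(560, -41) 173 ((569.7252807617188, -43.231502532958984), 19.448780059814453) [568.3089   -46.407906]
(430, -126) 130 ((433.94287109375, -127.07918548583984), 13.763601303100586) [ 433.9751  -130.10796]
```

View pics/c1.png

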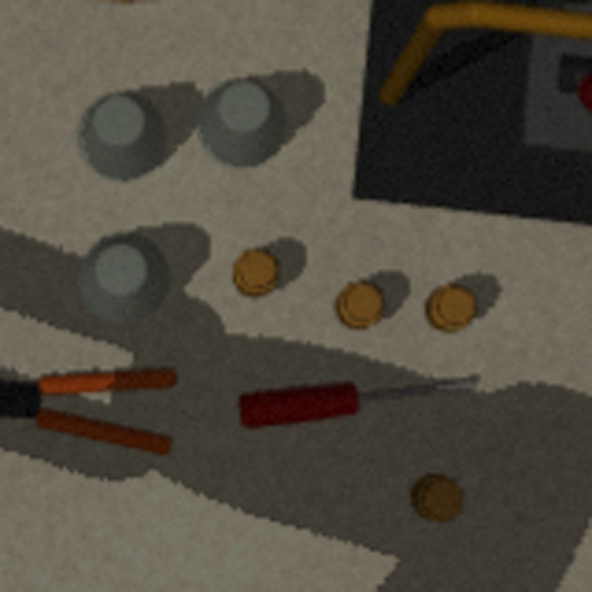

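The look-alikes in the top picture are at (327,224), (355,234), (383,230) and (376,286). The one at (327,224) is the target: it is farthest left (y≈-53) and stands in the 2x2 group with the shades. The crop shows it at (256,272), next to the three glass shades.

```bash
cat >> h.py <<'E'
def plan(legs,close=0):
    """legs: (pos,rpy,nrows); straight lines from the measured pose; prints rounded tool rows"""
    s=state();p=np.array(s['ee_pos']);r=R.from_euler('xyz',s['ee_rot'],degrees=True);out=[]
    for tp,te,n in legs:
        tp=np.array(tp,float);tr=R.from_euler('xyz',te,degrees=True)
        for i in range(n):
            k=n-i;sh=np.round(r.inv().apply((tp-p)/k));tu=np.round((r.inv()*tr).as_rotvec()/k,2)
            p=p+r.apply(sh);r=r*R.from_rotvec(tu);out.append([close,[int(a) for a in sh],[float(a) for a in tu]])
    for i in range(0,len(out),10):
        print(str(out[i:i+10]).replace('.0,',',').replace('.0]',']').replace('-0,','0,').replace('-0]','0]').replace(' ',''))
    print('end',p.round(1),r.as_euler('xyz',degrees=True).round(1))
E
python3 - <<'E'
from h import *
plan([((530,300,175),(180,0,171),10)])
E
```

```text
[[0,[-34,-7,6],[0,0,-0.03]],[0,[-34,-8,6],[0,0,-0.03]],[0,[-33,-9,6],[0,0,-0.03]],[0,[-33,-10,6],[0,0,-0.03]],[0,[-33,-11,6],[0,0,-0.03]],[0,[-32,-12,6],[0,0,-0.03]],[0,[-32,-13,6],[0,0,-0.03]],[0,[-32,-14,6],[0,0,-0.03]],[0,[-31,-14,6],[0,0,-0.03]],[0,[-31,-16,7],[0,0,-0.04]]]
end [529.6 299.6 175. ] [180.    0.  171.1]
```

>>> servo_tool(steps=[[0,[-34,-7,6],[0,0,-0.03]],[0,[-34,-8,6],[0,0,-0.03]],[0,[-33,-9,6],[0,0,-0.03]],[0,[-33,-10,6],[0,0,-0.03]],[0,[-33,-11,6],[0,0,-0.03]],[0,[-32,-12,6],[0,0,-0.03]],[0,[-32,-13,6],[0,0,-0.03]],[0,[-32,-14,6],[0,0,-0.03]],[0,[-31,-14,6],[0,0,-0.03]],[0,[-31,-16,7],[0,0,-0.04]]], squeeze=25)

```text
time_s: 2.55
ee_pos: [530.7, 298.7, 174.9]
ee_rot: [180.0, 0.0, 171.2]
force: [0.2, -0.4, -0.1]
gripper_width: 91.1
gripper_force: 0.0
```

```bash
python3 - <<'E'
from h import *
f,s=grab('wrist');save(f,'w1.png');print(s['ee_pos'],s['ee_rot'])
P=cloud(f,s);hsv=cv2.cvtColor(f['color'],cv2.COLOR_RGB2HSV).astype(int);H,S,V=hsv[...,0],hsv[...,1],hsv[...,2]
x,y,z=P[...,0],P[...,1],P[...,2]
m=(H<18)&(S>140)&(V>60)&(abs(x-530)<50)&(abs(y-300)<50)&(z>60);q=P[m];print(m.sum(),np.median(q,0),np.percentile(q,[2,98],axis=0).round(1),cv2.minAreaRect(q[:,:2].astype(np.float32)))
for o in look_for(f,'lid_handle'): print(o)
plan([((530,300,175),(180,0,171),1)])
E
```

```text
[530.72162742 298.732336   174.91648894] [1.79968637e+02 2.29767196e-02 1.71156697e+02]
1171 [529.80445744 302.08549292 111.61026111] [[507.7 286.7 105.1]
 [539.1 338.4 261.6]] ((520.0584106445312, 298.2305908203125), (96.53419494628906, 38.76681137084961), 74.02574157714844)
{'at': [311.9, 303.3], 'confidence': 0.58}
{'at': [313.2, 255.3], 'confidence': 0.3}
[[0,[3,3,-1],[0,0,0]]]
end [529.7 300.3 174.8] [-179.9    0.   170.9]
```

View pics/w1.png

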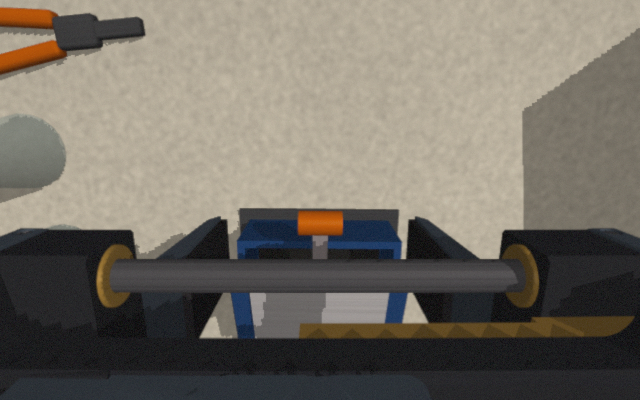

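The wrist picture shows the orange handle at (320,222), centred between the fingers and aligned with them.

```bash
python3 - <<'E'
from h import *
f,s=grab('wrist')
P=cloud(f,s);hsv=cv2.cvtColor(f['color'],cv2.COLOR_RGB2HSV).astype(int);H,S,V=hsv[...,0],hsv[...,1],hsv[...,2]
m=(H<18)&(S>140)&(V>60);m[:205]=0;m[240:]=0;m[:,:290]=0;m[:,350:]=0
q=P[m];print(m.sum(),np.median(q,0),np.percentile(q,[2,98],axis=0).round(1),cv2.minAreaRect(q[:,:2].astype(np.float32)))
m=(H>100)&(H<130)&(S>120)&(V>40);q=P[m];q=q[(q[:,2]>52)&(q[:,2]<72)]
print(len(q),cv2.minAreaRect(q[:,:2].astype(np.float32)))
plan([((529,300.5,106),(180,0,171),8)])
E
```

```text
1083 [nan nan nan] [[nan nan nan]
 [nan nan nan]] ((542.8687133789062, 300.1917724609375), (25.83130645751953, 37.157440185546875), 78.44651794433594)
1886 ((569.3775634765625, 294.6307067871094), (128.8540496826172, 19.78827667236328), 81.20506286621094)
[[0,[0,0,9],[0,0,0]],[0,[0,0,8],[0,0,0]],[0,[0,0,9],[0,0,0]],[0,[0,0,8],[0,0,0]],[0,[0,1,9],[0,0,0]],[0,[1,0,8],[0,0,0]],[0,[0,1,9],[0,0,0]],[0,[1,0,8],[0,0,0]]]
end [528.9 300.5 106.2] [-1.800e+02 -1.000e-01  1.709e+02]
```

>>> servo_tool(steps=[[0,[0,0,12],[0,0,0]],[0,[0,0,12],[0,0,0]],[0,[0,1,12],[0,0,0]],[0,[1,0,12],[0,0,0]],[0,[0,1,11],[0,0,0]],[0,[1,0,10],[0,0,0]],[255,[0,0,0],[0,0,0]],[255,[0,0,0],[0,0,0]],[255,[0,0,0],[0,0,0]],[255,[0,0,0],[0,0,0]]], squeeze=25)

```text
time_s: 3.7
ee_pos: [528.4, 302.0, 106.7]
ee_rot: [179.9, 0.1, 171.1]
force: [0.4, 0.4, -0.2]
gripper_width: 62.2
gripper_force: 0.0
```

```bash
python3 - <<'E'
from h import *
s=state();print(s['gripper_width'],s['gripper_force'],s['ee_pos'])
h=np.array([656.5,281]);c=np.array([np.cos(np.radians(9)),-np.sin(np.radians(9))])
def tgt(a):
    x=-135*np.cos(a)+4*np.sin(a);z=62+135*np.sin(a)+4*np.cos(a);return (*(h+c*x),z+2)
print(tgt(.29))
plan([(tgt(a),(180,0,171),2) for a in np.linspace(.29,1.6,10)[1:]],255)
E
```

```text
62.17310511079447 0.0 [528.35947684 302.03493635 106.66284459]
(np.float64(529.8594757705836), np.float64(301.057888552482), np.float64(106.43652589120357))
[[255,[-5,0,-9],[0,0,0]],[255,[-4,-1,-9],[0,0,0]],[255,[-5,0,-8],[0,0,0]],[255,[-5,0,-9],[0,0,0]],[255,[-6,0,-7],[0,0,0]],[255,[-7,0,-8],[0,0,0]],[255,[-7,0,-7],[0,0,0]],[255,[-7,0,-6],[0,0,0]],[255,[-8,0,-6],[0,0,0]],[255,[-8,0,-5],[0,0,0]]]
[[255,[-9,0,-4],[0,0,0]],[255,[-9,0,-5],[0,0,0]],[255,[-9,0,-3],[0,0,0]],[255,[-10,0,-3],[0,0,0]],[255,[-10,0,-1],[0,0,0]],[255,[-9,0,-2],[0,0,0]],[255,[-10,0,0],[0,0,0]],[255,[-10,0,0],[0,0,0]]]
end [664.4 279.6 198.8] [1.799e+02 1.000e-01 1.711e+02]
```

>>> servo_tool(steps=[[255,[0,0,0],[0,0,0]],[255,[0,0,0],[0,0,0]],[255,[0,0,0],[0,0,0]],[255,[0,0,0],[0,0,0]],[255,[0,0,0],[0,0,0]],[255,[0,0,0],[0,0,0]],[255,[0,0,0],[0,0,0]],[255,[-5,0,-9],[0,0,0]],[255,[-4,-1,-9],[0,0,0]],[255,[-5,0,-8],[0,0,0]]])

```text
time_s: 4.7
ee_pos: [540.2, 298.9, 132.4]
ee_rot: [-180.0, -0.2, 171.0]
force: [-6.2, 0.2, -1.2]
gripper_width: 27.7
gripper_force: 25.0
```

>>> servo_tool(steps=[[255,[-5,0,-9],[0,0,0]],[255,[-6,0,-7],[0,0,0]],[255,[-7,0,-8],[0,0,0]],[255,[-7,0,-7],[0,0,0]],[255,[-7,0,-6],[0,0,0]],[255,[-8,0,-6],[0,0,0]],[255,[-8,0,-5],[0,0,0]],[255,[-9,0,-4],[0,0,0]],[255,[-9,0,-5],[0,0,0]],[255,[-9,0,-3],[0,0,0]]])

```text
time_s: 5.7
ee_pos: [616.4, 286.4, 192.8]
ee_rot: [-180.0, 0.0, 171.1]
force: [-4.5, -3.3, -0.6]
gripper_width: 27.9
gripper_force: 25.0
```

>>> servo_tool(steps=[[255,[-10,0,-3],[0,0,0]],[255,[-10,0,-1],[0,0,0]],[255,[-9,0,-2],[0,0,0]],[255,[-10,0,0],[0,0,0]],[255,[-10,0,0],[0,0,0]],[255,[0,0,0],[0,0,0]],[150,[0,0,0],[0,0,0]],[150,[0,0,0],[0,0,0]],[150,[0,0,0],[0,0,0]],[150,[0,0,0],[0,0,0]]])

```text
time_s: 6.7
ee_pos: [664.2, 280.2, 198.3]
ee_rot: [179.9, 0.1, 171.1]
force: [-0.3, -0.7, 0.5]
gripper_width: 37.8
gripper_force: 0.0
```

```bash
python3 - <<'E'
from h import *
s=state();print(s['gripper_width'],s['gripper_force'],s['ee_pos'],s['force'])
p=s['ee_pos']
a=[p[0],p[1],250]
plan([(a,(180,0,171),2),((480,-20,225),(180,0,45),16),((456.5,-53,120),(180,0,45),3)],80)
E
```

```text
37.79323094339678 0.0 [664.15427427 280.16492554 198.31077564] [-0.2808215  -0.72080528  0.45002524]
[[80,[0,0,-26],[0,0,0]],[80,[0,0,-26],[0,0,0]],[80,[8,-20,2],[0,0,0.14]],[80,[6,-21,2],[0,0,0.14]],[80,[3,-22,1],[0,0,0.14]],[80,[-1,-22,2],[0,0,0.14]],[80,[-4,-22,1],[0,0,0.14]],[80,[-7,-21,2],[0,0,0.14]],[80,[-9,-20,1],[0,0,0.14]],[80,[-12,-18,2],[0,0,0.14]]]
[[80,[-15,-17,1],[0,0,0.14]],[80,[-17,-14,2],[0,0,0.13]],[80,[-18,-12,1],[0,0,0.14]],[80,[-20,-9,2],[0,0,0.13]],[80,[-21,-7,1],[0,0,0.14]],[80,[-22,-4,2],[0,0,0.13]],[80,[-22,-1,1],[0,0,0.14]],[80,[-22,3,2],[0,0,0.13]],[80,[-13,2,35],[0,0,0]],[80,[-13,2,35],[0,0,0]]]
[[80,[-14,2,35],[0,0,0]]]
end [456.1 -53.  119.7] [ 1.80e+02 -1.00e-01  4.51e+01]
```

>>> servo_tool(steps=[[150,[0,0,-26],[0,0,0]],[150,[0,0,-26],[0,0,0]],[100,[8,-20,2],[0,0,0.14]],[100,[6,-21,2],[0,0,0.14]],[100,[3,-22,1],[0,0,0.14]],[100,[-1,-22,2],[0,0,0.14]],[100,[-4,-22,1],[0,0,0.14]],[100,[-7,-21,2],[0,0,0.14]],[100,[-9,-20,1],[0,0,0.14]],[100,[-12,-18,2],[0,0,0.14]]])

```text
time_s: 7.7
ee_pos: [571.8, 129.4, 237.3]
ee_rot: [179.9, -0.0, 106.6]
force: [1.1, -0.6, 0.3]
gripper_width: 55.5
gripper_force: 0.0
```

>>> servo_tool(steps=[[100,[-15,-17,1],[0,0,0.14]],[100,[-17,-14,2],[0,0,0.13]],[100,[-18,-12,1],[0,0,0.14]],[100,[-20,-9,2],[0,0,0.13]],[100,[-21,-7,1],[0,0,0.14]],[100,[-22,-4,2],[0,0,0.13]],[100,[-22,-1,1],[0,0,0.14]],[100,[-22,3,2],[0,0,0.13]],[100,[-13,2,35],[0,0,0]],[100,[-13,2,35],[0,0,0]]])

```text
time_s: 8.7
ee_pos: [464.9, -42.8, 155.4]
ee_rot: [179.8, -0.2, 45.0]
force: [1.0, 0.3, -0.6]
gripper_width: 55.4
gripper_force: 0.0
```

```bash
python3 - <<'E'
from h import *
f,s=grab('wrist');P=cloud(f,s);save(f,'w2.png');print(s['ee_pos'],s['ee_rot'],s['gripper_width'])
x,y,z=[P[...,i] for i in range(3)]
for o in outline_of(f,'lampholder'):
    q=P[o['pixels']];q=q[~np.isnan(q[:,0])];q=q[q[:,2]>40];print(o['at'],o['confidence'],len(q),cv2.minEnclosingCircle(q[:,:2].astype(np.float32)) if len(q) else 0)
ft,s=grab('top');P=cloud(ft)
x,y,z=[P[...,i] for i in range(3)]
m=(abs(x-640)<70)&(abs(y-285)<80)&(z>110);q=P[m];print('lid',m.sum(),np.percentile(q,[2,50,98],axis=0).round())
plan([((456.5,-53,80),(180,0,45),4),((456.5,-53,30),(180,0,45),4)],100)
E
```

```text
[464.89736695 -42.8312602  155.41420409] [179.78177329  -0.19342672  45.00827959] 55.43416324971671
[362.8, 301.6] 0.86 646 ((435.3792724609375, -126.90740966796875), 12.955129623413086)
[318.1, 211.8] 0.64 877 ((459.40045166015625, -51.67947006225586), 13.056305885314941)
lid 490 [[650. 215. 112.]
 [661. 275. 158.]
 [672. 340. 207.]]
[[100,[-3,1,19],[0,0,0]],[100,[-3,1,18],[0,0,0]],[100,[-3,1,19],[0,0,0]],[100,[-3,0,18],[0,0,0]],[100,[0,0,13],[0,0,0]],[100,[0,0,12],[0,0,0]],[100,[0,0,13],[0,0,0]],[100,[0,0,12],[0,0,0]]]
end [456.1 -52.7  30. ] [-1.798e+02  1.000e-01  4.500e+01]
```

View pics/w2.png

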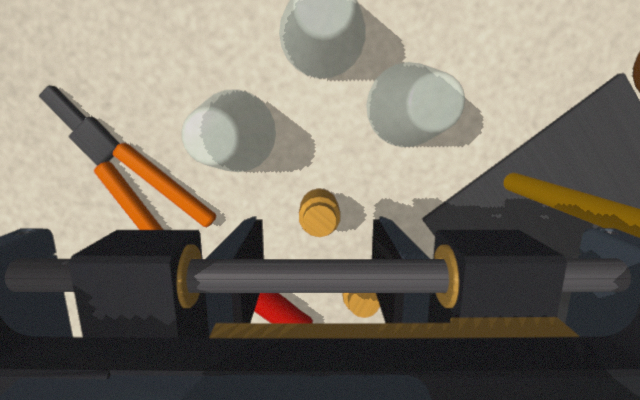

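The wrist picture shows the lampholder at (318,212), centred between the fingers and clear of all three shades.

>>> servo_tool(steps=[[100,[-3,1,19],[0,0,0]],[100,[-3,1,19],[0,0,0]],[100,[-3,0,19],[0,0,0]],[100,[-2,0,19],[0,0,0]],[100,[0,0,16],[0,0,0]],[100,[0,0,14],[0,0,0]],[100,[0,0,12],[0,0,0]],[100,[0,0,8],[0,0,0]],[255,[0,0,0],[0,0,0]],[255,[0,0,0],[0,0,0]]], squeeze=20)

```text
time_s: 9.85
ee_pos: [459.1, -51.4, 29.8]
ee_rot: [179.9, -0.1, 45.0]
force: [0.8, 0.0, 0.2]
gripper_width: 42.0
gripper_force: 0.0
```

>>> servo_tool(steps=[[255,[0,0,0],[0,0,0]],[255,[0,0,0],[0,0,0]],[255,[0,0,0],[0,0,0]],[255,[0,0,0],[0,0,0]],[255,[0,0,-5],[0,0,0]],[255,[0,0,-15],[0,0,0]],[255,[0,0,-25],[0,0,0]],[255,[0,0,-30],[0,0,0]],[255,[0,0,-30],[0,0,0]],[255,[0,0,-30],[0,0,0]]])

```text
time_s: 10.85
ee_pos: [456.9, -51.5, 164.9]
ee_rot: [-179.9, 0.1, 45.0]
force: [1.0, 0.4, -1.2]
gripper_width: 33.3
gripper_force: 20.0
```

```bash
python3 - <<'E'
from h import *
s=state();print(s['gripper_width'],s['gripper_force'],s['ee_pos'],s['force'])
c=(599,289.5)
plan([((*c,160),(180,0,-9),12),((*c,60),(180,0,-9),6),((*c,37),(180,0,-9),2)],255)
E
```

```text
33.29927018101244 19.999245358631015 [456.94963643 -51.50698513 164.93918038] [ 1.01954082  0.3579129  -1.24442514]
[[255,[28,-12,0],[0,0,0.08]],[255,[27,-14,0],[0,0,0.08]],[255,[26,-16,0],[0,0,0.08]],[255,[25,-18,1],[0,0,0.08]],[255,[23,-20,0],[0,0,0.08]],[255,[22,-22,1],[0,0,0.08]],[255,[20,-24,0],[0,0,0.08]],[255,[18,-25,1],[0,0,0.08]],[255,[16,-26,0],[0,0,0.08]],[255,[14,-28,1],[0,0,0.07]]]
[[255,[12,-29,0],[0,0,0.08]],[255,[9,-29,1],[0,0,0.07]],[255,[0,0,17],[0,0,0]],[255,[0,0,17],[0,0,0]],[255,[0,0,16],[0,0,0]],[255,[0,0,17],[0,0,0]],[255,[0,0,16],[0,0,0]],[255,[1,0,17],[0,0,0]],[255,[0,0,11],[0,0,0]],[255,[0,0,12],[0,0,0]]]
end [599.4 289.5  36.8] [ 1.8e+02  1.0e-01 -8.8e+00]
```

```bash
python3 - <<'E'
from h import *
f,s=grab('wrist');print(np.array(f['tool_from_camera']).round(2))
ft,s=grab('side');P=cloud(ft)
x,y,z=[P[...,i] for i in range(3)]
m=(abs(x-640)<70)&(abs(y-285)<80)&(z>110);q=P[m];print('lid',m.sum(),np.percentile(q,[2,50,98],axis=0).round())
c=(599,289.5)
plan([((*c,160),(180,0,171),16),((*c,60),(180,0,171),4),((*c,37),(180,0,171),2)],255)
E
```

```text
[[   0.      0.97    0.24   68.36]
 [   1.     -0.      0.      0.37]
 [   0.      0.24   -0.97 -148.95]
 [   0.      0.      0.      1.  ]]
lid 206 [[650. 213. 111.]
 [656. 236. 151.]
 [671. 280. 206.]]
[[255,[21,-9,1],[0,0,-0.14]],[255,[22,-6,0],[0,0,-0.14]],[255,[23,-3,1],[0,0,-0.14]],[255,[23,1,0],[0,0,-0.14]],[255,[23,4,1],[0,0,-0.14]],[255,[22,7,0],[0,0,-0.14]],[255,[21,10,1],[0,0,-0.14]],[255,[19,13,0],[0,0,-0.14]],[255,[17,15,1],[0,0,-0.13]],[255,[15,17,0],[0,0,-0.14]]]
[[255,[13,19,1],[0,0,-0.13]],[255,[10,21,0],[0,0,-0.14]],[255,[7,22,1],[0,0,-0.13]],[255,[4,23,0],[0,0,-0.14]],[255,[1,23,1],[0,0,-0.13]],[255,[-2,23,0],[0,0.01,-0.14]],[255,[0,0,25],[0,0,0]],[255,[0,0,25],[0,0,0]],[255,[0,0,25],[0,0,0]],[255,[0,0,25],[0,0,0]]]
[[255,[0,0,12],[0,0,0]],[255,[0,0,11],[0,0,0]]]
end [599.1 289.6  37.2] [ 1.800e+02 -1.000e-01  1.711e+02]
```

>>> servo_tool(steps=[[255,[21,-9,1],[0,0,-0.14]],[255,[22,-6,0],[0,0,-0.14]],[255,[23,-3,1],[0,0,-0.14]],[255,[23,1,0],[0,0,-0.14]],[255,[23,4,1],[0,0,-0.14]],[255,[22,7,0],[0,0,-0.14]],[255,[21,10,1],[0,0,-0.14]],[255,[19,13,0],[0,0,-0.14]],[255,[17,15,1],[0,0,-0.13]],[255,[15,17,0],[0,0,-0.14]]])

```text
time_s: 11.95
ee_pos: [544.4, 161.6, 157.2]
ee_rot: [-179.8, -0.1, 125.0]
force: [0.1, -1.2, -1.6]
gripper_width: 33.2
gripper_force: 20.0
```

>>> servo_tool(steps=[[255,[13,19,1],[0,0,-0.13]],[255,[10,21,0],[0,0,-0.14]],[255,[7,22,1],[0,0,-0.13]],[255,[4,23,0],[0,0,-0.14]],[255,[1,23,1],[0,0,-0.13]],[255,[-2,23,0],[0,0,-0.14]],[255,[0,0,0],[0,0,0]],[255,[0,0,0],[0,0,0]],[255,[0,0,15],[0,0,0]],[255,[0,0,15],[0,0,0]]])

```text
time_s: 12.95
ee_pos: [596.7, 288.5, 125.5]
ee_rot: [-180.0, -0.0, 170.9]
force: [-0.2, 1.0, -1.6]
gripper_width: 33.4
gripper_force: 20.0
```

```bash
python3 - <<'E'
from h import *
f,s=grab('wrist');save(f,'w3.png');print(s['gripper_width'],s['gripper_force'],s['ee_pos'],s['ee_rot'],s['force'])
P=cloud(f,s);hsv=cv2.cvtColor(f['color'],cv2.COLOR_RGB2HSV).astype(int);H,S,V=hsv[...,0],hsv[...,1],hsv[...,2]
m=(H>100)&(H<130)&(S>120)&(V>40);q=P[m];q=q[(q[:,2]>54)&(q[:,2]<70)]
print(len(q),cv2.minAreaRect(q[:,:2].astype(np.float32)))
c=(599,289.5)
plan([((*c,60),(180,0,171),5),((*c,37),(180,0,171),3)],255)
E
```

```text
33.37346552358785 19.999261039774865 [596.68382228 288.51245053 125.52249196] [-1.79958532e+02 -2.02896762e-02  1.70931981e+02] [-0.20712079  0.96008845 -1.64819457]
4599 ((610.6187133789062, 287.9046936035156), (129.55899047851562, 101.804931640625), 80.66516876220703)
[[255,[-1,1,12],[0,0,0]],[255,[-1,0,13],[0,0,0]],[255,[-1,1,12],[0,0,0]],[255,[0,0,13],[0,0,0]],[255,[-1,1,12],[0,-0.01,0]],[255,[0,0,8],[0,0,0]],[255,[0,0,8],[0,0,0]],[255,[0,0,7],[0,0,0]]]
end [599.2 289.8  37.3] [-179.8    0.3  170.9]
```

View pics/w3.png

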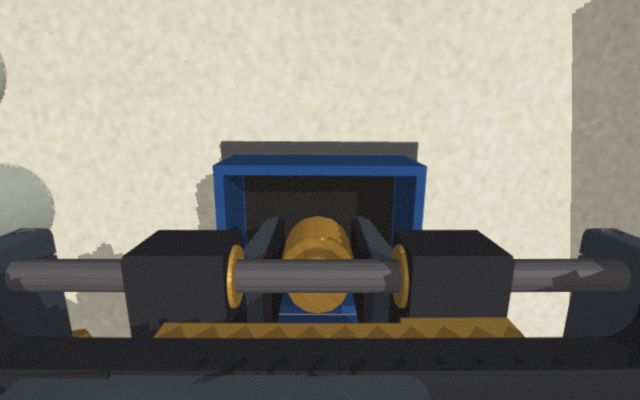

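The wrist picture shows the lampholder at (318,260), upright between the fingers over the open case, whose front rim is at row 165. It is centred left to right.

>>> servo_tool(steps=[[255,[-2,0,15],[0,0,0]],[255,[-2,0,15],[0,0,0]],[255,[-2,0,15],[0,0,0]],[255,[0,0,14],[0,0,0]],[255,[0,0,12],[0,0,0]],[255,[0,0,9],[0,0,0]],[255,[0,0,5],[0,0,0]],[255,[0,0,3],[0,0,0]],[255,[0,0,1],[0,0,0]],[255,[0,0,0],[0,0,0]]])

```text
time_s: 14.0
ee_pos: [603.4, 289.1, 37.4]
ee_rot: [180.0, 0.0, 171.1]
force: [-0.0, -0.4, -1.0]
gripper_width: 33.3
gripper_force: 20.0
```

```bash
python3 - <<'E'
from h import *
s=state();print(s['gripper_width'],s['gripper_force'],s['ee_pos'],s['ee_rot'],s['force'])
E
```

```text
33.29196693556787 19.999247394734994 [603.3785106  289.0909514   37.35224474] [1.79969401e+02 4.00130541e-02 1.71077413e+02] [-0.01413462 -0.43603435 -0.96643409]
```

>>> servo_tool(steps=[[255,[0,0,1],[0,0,0]],[100,[0,0,0],[0,0,0]],[100,[0,0,0],[0,0,0]],[100,[0,0,0],[0,0,0]],[100,[0,0,0],[0,0,0]],[100,[0,0,0],[0,0,0]],[100,[0,0,-10],[0,0,0]],[100,[0,0,-25],[0,0,0]],[100,[0,0,-40],[0,0,0]],[100,[0,0,-40],[0,0,0]]])

```text
time_s: 15.0
ee_pos: [602.8, 288.8, 152.5]
ee_rot: [-180.0, -0.0, 171.1]
force: [1.0, -0.1, 0.5]
gripper_width: 55.5
gripper_force: 0.0
```

>>> servo_tool(steps=[[100,[0,0,-40],[0,0,0]],[100,[0,0,-40],[0,0,0]],[100,[0,0,-10],[0,0,0]],[100,[0,0,0],[0,0,0]],[100,[0,0,0],[0,0,0]],[100,[-10,0,0],[0,0,0]],[100,[-20,0,0],[0,0,0]],[100,[-20,0,0],[0,0,0]],[100,[-12,0,0],[0,0,0]],[100,[0,0,0],[0,0,0]]])

```text
time_s: 16.0
ee_pos: [665.7, 278.4, 238.0]
ee_rot: [-179.9, -0.1, 171.0]
force: [0.4, -0.2, -0.7]
gripper_width: 55.5
gripper_force: 0.0
```

```bash
python3 - <<'E'
from h import *
f,s=grab('wrist');save(f,'w4.png');print(s['gripper_width'],s['ee_pos'],s['ee_rot'],s['force'])
P=cloud(f,s);hsv=cv2.cvtColor(f['color'],cv2.COLOR_RGB2HSV).astype(int);H,S,V=hsv[...,0],hsv[...,1],hsv[...,2]
m=(H<18)&(S>140)&(V>60)&(P[...,2]>180)&(P[...,2]<215);q=P[m];print('handle',len(q),np.percentile(q,[2,50,98],axis=0).round(1) if len(q) else '')
m=(H>8)&(H<28)&(S>110)&(V>50)&(P[...,2]>40)&(P[...,2]<62)&(abs(P[...,0]-605)<50)&(abs(P[...,1]-288)<50);q=P[m];print('lamp',len(q),cv2.minEnclosingCircle(q[:,:2].astype(np.float32)) if len(q) else '',np.percentile(q,[2,50,98],axis=0).round(1) if len(q) else '')
E
```

```text
55.54280362690505 [665.73786628 278.39757078 237.99998438] [-1.79886763e+02 -1.45022448e-01  1.70995987e+02] [ 0.40041126 -0.23316356 -0.72222594]
handle 1362 [[658.3 265.9 197.1]
 [664.8 278.8 203.8]
 [673.6 292.2 205.7]]
lamp 907 ((605.2041015625, 289.5631408691406), 16.73018455505371) [[590.8 275.3  40.2]
 [604.9 289.7  51.6]
 [619.4 304.3  53.4]]
```

View pics/w4.png

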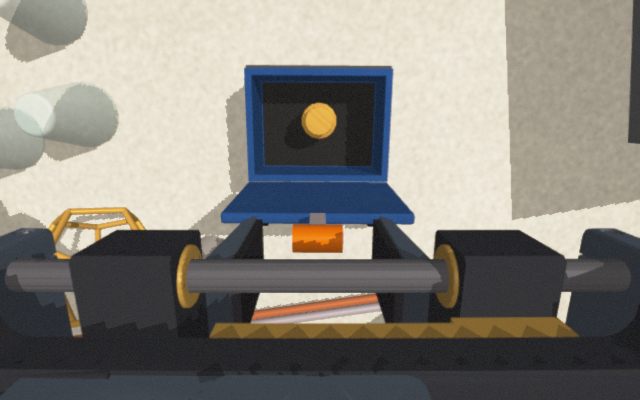

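The picture shows the lampholder upright near the middle of the case at (319,120). The handle is centred between the fingers at (317,238).

>>> servo_tool(steps=[[100,[0,0,10],[0,0,0]],[100,[0,0,12],[0,0,0]],[100,[0,0,12],[0,0,0]],[255,[0,0,5],[0,0,0]],[255,[0,0,0],[0,0,0]],[255,[0,0,0],[0,0,0]],[255,[0,0,0],[0,0,0]],[255,[0,0,0],[0,0,0]],[255,[0,0,0],[0,0,0]],[255,[0,0,0],[0,0,0]]], squeeze=25)

```text
time_s: 17.05
ee_pos: [664.4, 278.5, 202.5]
ee_rot: [-179.9, 0.0, 171.1]
force: [-1.0, -3.8, 1.3]
gripper_width: 27.5
gripper_force: 25.0
```

```bash
python3 - <<'E'
from h import *
s=state();print(s['gripper_width'],s['gripper_force'],s['ee_pos'],s['force'])
h=np.array([657,280.5]);c=np.array([np.cos(np.radians(9)),-np.sin(np.radians(9))])
def tgt(a):
    x=-135*np.cos(a)+4*np.sin(a);z=62+135*np.sin(a)+4*np.cos(a);return (*(h+c*x),z+2)
print(tgt(1.6))
plan([(tgt(a),(180,0,171),2) for a in np.linspace(1.6,0,11)[1:]],255)
E
```

```text
27.509677007650513 25.00039279460907 [664.44324883 278.51527372 202.51275991] [-0.97748992 -3.79350183  1.3353403 ]
(np.float64(664.8424725164338), np.float64(279.2578743797241), np.float64(198.82563832139803))
[[255,[11,0,2],[0,0,0]],[255,[10,1,2],[0,0,0]],[255,[11,0,2],[0,0,0]],[255,[11,0,2],[0,0,0]],[255,[10,0,4],[0,0,0]],[255,[10,0,3],[0,0,0]],[255,[9,0,5],[0,0,0]],[255,[10,0,6],[0,0,0]],[255,[8,0,6],[0,0,0]],[255,[9,0,7],[0,0,0]]]
[[255,[7,0,8],[0,0,0]],[255,[8,0,8],[0,0,0]],[255,[6,0,9],[0,0,0]],[255,[6,0,9],[0,0,0]],[255,[4,0,10],[0,0,0]],[255,[5,0,9],[0,0,0]],[255,[3,0,10],[0,0,0]],[255,[2,0,11],[0,0,0]],[255,[1,0,11],[0,0,0]],[255,[2,0,10],[0,0,0]]]
end [523.4 301.6  68.4] [-179.9    0.   171.1]
```

>>> servo_tool(steps=[[255,[11,0,0],[0,0,0]],[255,[10,1,0],[0,0,0]],[255,[11,0,2],[0,0,0]],[255,[11,0,2],[0,0,0]],[255,[10,0,4],[0,0,0]],[255,[10,0,3],[0,0,0]],[255,[9,0,5],[0,0,0]],[255,[10,0,6],[0,0,0]],[255,[8,0,6],[0,0,0]],[255,[9,0,7],[0,0,0]]])

```text
time_s: 18.05
ee_pos: [566.8, 294.6, 168.2]
ee_rot: [-179.9, 0.1, 171.1]
force: [-0.7, -6.1, 3.1]
gripper_width: 27.6
gripper_force: 25.0
```

>>> servo_tool(steps=[[255,[7,0,8],[0,0,0]],[255,[8,0,8],[0,0,0]],[255,[6,0,9],[0,0,0]],[255,[6,0,9],[0,0,0]],[255,[4,0,10],[0,0,0]],[255,[5,0,9],[0,0,0]],[255,[3,0,10],[0,0,0]],[255,[2,0,11],[0,0,0]],[255,[1,0,11],[0,0,0]],[255,[1,0,8],[0,0,0]]])

```text
time_s: 19.05
ee_pos: [522.2, 301.9, 73.3]
ee_rot: [-179.9, -0.2, 171.1]
force: [-3.9, -4.0, 3.6]
gripper_width: 27.9
gripper_force: 25.0
```

>>> servo_tool(steps=[[255,[0,0,1],[0,0,0]],[255,[0,0,1],[0,0,0]],[255,[0,0,1],[0,0,0]],[255,[0,0,0],[0,0,0]],[255,[0,0,0],[0,0,0]],[255,[0,0,0],[0,0,0]],[255,[0,0,0],[0,0,0]],[255,[0,0,0],[0,0,0]],[255,[0,0,0],[0,0,0]],[255,[0,0,0],[0,0,0]]])

```text
time_s: 20.05
ee_pos: [522.2, 301.9, 70.8]
ee_rot: [-179.9, -0.2, 171.0]
force: [-6.0, -3.5, 1.1]
gripper_width: 27.7
gripper_force: 25.0
```

>>> servo_tool(steps=[[255,[0,0,1],[0,0,0]],[255,[0,0,1],[0,0,0]],[255,[0,0,0],[0,0,0]],[255,[0,0,0],[0,0,0]],[255,[0,0,0],[0,0,0]],[255,[0,0,0],[0,0,0]],[255,[0,0,0],[0,0,0]],[255,[0,0,0],[0,0,0]],[255,[0,0,0],[0,0,0]],[255,[0,0,0],[0,0,0]]])

```text
time_s: 21.05
ee_pos: [522.1, 302.0, 69.5]
ee_rot: [-179.9, -0.2, 171.0]
force: [-7.2, -4.0, 5.6]
gripper_width: 27.6
gripper_force: 25.0
```

```bash
python3 - <<'E'
from h import *
print(state()['force'],state()['ee_pos'])
for n in('side','top'):
    f,s=grab(n);P=cloud(f);x,y,z=[P[...,i] for i in range(3)]
    c=np.array([np.cos(np.radians(9)),-np.sin(np.radians(9))])
    u=(x-608)*c[0]+(y-288)*c[1];v=-(x-608)*c[1]+(y-288)*c[0]
    m=(abs(v)<50)&(z>50)&(z<110)&(u>-40)&(u<40);A=np.c_[u[m],np.ones(m.sum())]
    for _ in range(5):
        k,*_r=np.linalg.lstsq(A,z[m],rcond=None);e=abs(z[m]-A@k);mm=e<3;A=A[mm];idx=np.argwhere(m)[~mm];m[tuple(idx.T)]=0
    print(n,m.sum(),'slope',k)
E
```

```text
[-7.20059891 -3.97370854  5.60132507] [522.13100833 301.95353019  69.4583831 ]
side 481 slope [7.30413886e-03 7.27865712e+01]
top 671 slope [-4.88760473e-03  7.27244712e+01]
```

>>> servo_tool(steps=[[255,[0,0,2],[0,0,0]],[255,[0,0,1],[0,0,0]],[255,[0,0,0],[0,0,0]],[255,[0,0,0],[0,0,0]],[130,[0,0,0],[0,0,0]],[130,[0,0,0],[0,0,0]],[130,[0,0,0],[0,0,0]],[130,[0,0,0],[0,0,0]],[130,[0,0,0],[0,0,0]],[130,[0,0,-10],[0,0,0]]])

```text
time_s: 22.15
ee_pos: [523.4, 301.9, 74.8]
ee_rot: [-179.9, -0.2, 171.1]
force: [-0.3, -1.1, 0.5]
gripper_width: 44.7
gripper_force: 0.0
```

>>> servo_tool(steps=[[130,[0,0,-20],[0,0,0]],[130,[0,0,-30],[0,0,0]],[130,[0,0,-40],[0,0,0]],[130,[0,0,-40],[0,0,0]],[210,[0,0,-30],[0,0,0]],[210,[0,0,-10],[0,0,0]],[210,[0,0,0],[0,0,0]],[210,[0,0,0],[0,0,0]],[210,[0,0,0],[0,0,0]],[210,[0,0,0],[0,0,0]]])

```text
time_s: 23.15
ee_pos: [523.7, 302.0, 244.2]
ee_rot: [-179.9, -0.2, 171.1]
force: [0.1, -0.5, 1.0]
gripper_width: 15.9
gripper_force: 0.0
```

```bash
python3 - <<'E'
from h import *
s=state();print(s['gripper_width'],s['ee_pos'],s['force'],s['qpos'])
for n in('side','top'):
    f,s=grab(n);P=cloud(f);x,y,z=[P[...,i] for i in range(3)]
    c=np.array([np.cos(np.radians(9)),-np.sin(np.radians(9))])
    u=(x-608)*c[0]+(y-288)*c[1];v=-(x-608)*c[1]+(y-288)*c[0]
    m=(abs(v)<50)&(z>50)&(z<110)&(u>-45)&(u<45);k=np.polyfit(u[m],z[m],1)
    print(n,m.sum(),'slope',k,np.percentile(z[m],[2,98]))
    hsv=cv2.cvtColor(f['color'],cv2.COLOR_RGB2HSV).astype(int);m=(hsv[...,0]<18)&(hsv[...,1]>140)&(abs(x-523)<25)&(abs(y-300)<25)&(z>30);print('handle',np.median(P[m],0))
b=np.radians(-6.2);V=lambda X,z:(597+X*np.cos(b),-285+X*np.sin(b),z)
e=(180,45,173.8)
plan([((490,0,250),(180,0,171),9),((V(-170,200)),e,11)],210)
E
```

```text
15.865857813110718 [523.69869658 301.99570991 244.15612001] [ 0.14899001 -0.47893752  1.04635753] [ 2.88788300e+01  2.08185022e+01  8.46704234e+01  2.93628011e-03
  7.46995935e+01 -5.21932501e+01]
side 614 slope [4.10766997e-03 7.24702186e+01] [69.28711289 75.27435029]
handle [523.78753746 291.69123485  72.81182319]
top 825 slope [-1.00100972e-02  7.24814261e+01] [67.048552   78.16801198]
handle [526.16526344 313.9143212   75.16015034]
[[210,[-1,-34,-1],[0,0,0]],[210,[-2,-34,0],[0,0,0]],[210,[-1,-34,-1],[0,0,0]],[210,[-2,-34,0],[0,0,0]],[210,[-1,-34,-1],[0,0,0]],[210,[-2,-33,0],[0,0,0]],[210,[-1,-34,-1],[0,0,0]],[210,[-2,-33,0],[0,0,0]],[210,[-1,-34,-1],[0,0,0]],[210,[2,-25,5],[0,-0.07,0]]]
[[210,[2,-25,4],[0,-0.07,0]],[210,[2,-25,4],[0,-0.07,0]],[210,[3,-25,4],[0,-0.07,-0.01]],[210,[3,-25,4],[0,-0.07,0]],[210,[4,-25,4],[0,-0.07,-0.01]],[210,[4,-24,3],[0,-0.07,0]],[210,[4,-25,3],[-0.01,-0.07,0]],[210,[4,-24,3],[0,-0.08,-0.01]],[210,[5,-25,2],[-0.01,-0.07,0]],[210,[5,-24,2],[0,-0.08,-0.01]]]
end [ 428.2 -266.3  200.2] [-179.7   45.2  173.9]
```

The lid reads closed: slope about 0 and handle top about 74 mm. Next is the valve.

>>> servo_tool(steps=[[210,[-1,-34,-1],[0,0,0]],[210,[-2,-34,0],[0,0,0]],[210,[-1,-34,-1],[0,0,0]],[210,[-2,-34,0],[0,0,0]],[210,[-1,-34,-1],[0,0,0]],[210,[-2,-33,0],[0,0,0]],[210,[-1,-34,-1],[0,0,0]],[210,[-2,-33,0],[0,0,0]],[210,[-1,-34,-1],[0,0,0]],[210,[2,-25,5],[0,-0.07,0]]])

```text
time_s: 24.25
ee_pos: [485.9, -26.6, 246.0]
ee_rot: [-180.0, 4.2, 171.0]
force: [0.1, 0.4, -0.9]
gripper_width: 16.3
gripper_force: 0.0
```

>>> servo_tool(steps=[[210,[2,-25,4],[0,-0.07,0]],[210,[2,-25,4],[0,-0.07,0]],[210,[3,-25,4],[0,-0.07,-0.01]],[210,[3,-25,4],[0,-0.07,0]],[210,[4,-25,4],[0,-0.07,-0.01]],[210,[4,-24,3],[0,-0.07,0]],[210,[4,-25,3],[-0.01,-0.07,0]],[210,[4,-24,3],[0,-0.08,-0.01]],[210,[5,-25,2],[-0.01,-0.07,0]],[210,[5,-24,2],[0,-0.08,-0.01]]])

```text
time_s: 25.25
ee_pos: [456.9, -221.4, 245.3]
ee_rot: [-177.0, 39.6, 171.9]
force: [-0.6, 0.1, 0.3]
gripper_width: 16.0
gripper_force: 0.0
```

```bash
python3 - <<'E'
from h import *
s=state();print(s['gripper_width'],s['ee_pos'],s['ee_rot'],s['force'],s['qpos'].round(1))
b=np.radians(-6.2);V=lambda X,z:(597+X*np.cos(b),-285+X*np.sin(b),z)
ax=np.array([np.cos(b),np.sin(b)])
for n in('side','top','wrist'):
    f,s=grab(n);P=cloud(f,s)
    if n=='wrist': save(f,'w5.png')
    x,y,z=[P[...,i] for i in range(3)];u=(x-597)*ax[0]+(y+285)*ax[1];v=-(x-597)*ax[1]+(y+285)*ax[0]
    hsv=cv2.cvtColor(f['color'],cv2.COLOR_RGB2HSV).astype(int);m=((hsv[...,0]<8)|(hsv[...,0]>172))&(hsv[...,1]>130)&(abs(u+30)<60)&(abs(v)<40)&(z>90)&(z<200)
    if m.sum(): print(n,m.sum(),np.percentile(np.c_[u[m],v[m],z[m]],[2,50,98],axis=0).round(1))
e=(180,45,173.8)
plan([((V(-100,150)),e,6),((V(-80,146)),e,4)],210)
E
```

```text
16.02886524395496 [ 456.91120822 -221.42925852  245.33662146] [-177.02419035   39.59839096  171.89897895] [-0.61264817  0.06447532  0.26644144] [ -36.2   -2.2  124.6   37.2   24.9 -146.6]
side 448 [[-50.7 -37.1 114.8]
 [-35.9  -8.  155.1]
 [  8.7   8.  177. ]]
top 132 [[-51.9 -20.7 125.1]
 [-37.3   3.8 170.9]
 [ -3.9  12.5 178.6]]
wrist 971 [[-51.9 -34.2 116.7]
 [-41.3   3.5 141.6]
 [  4.8  14.1 167.8]]
[[210,[4,-7,18],[-0.01,-0.02,0]],[210,[4,-7,18],[-0.01,-0.01,0]],[210,[5,-8,17],[-0.01,-0.02,0]],[210,[5,-8,17],[-0.01,-0.01,-0.01]],[210,[5,-8,17],[-0.02,-0.02,0]],[210,[6,-7,17],[-0.01,-0.01,-0.01]],[210,[-3,0,4],[0,0,0]],[210,[-3,0,4],[0,0,0]],[210,[-3,0,4],[0,0,0]],[210,[-3,0,5],[0,0,0]]]
end [ 517.9 -276.   146.2] [-179.9   44.7  173.8]
```

View pics/w5.png

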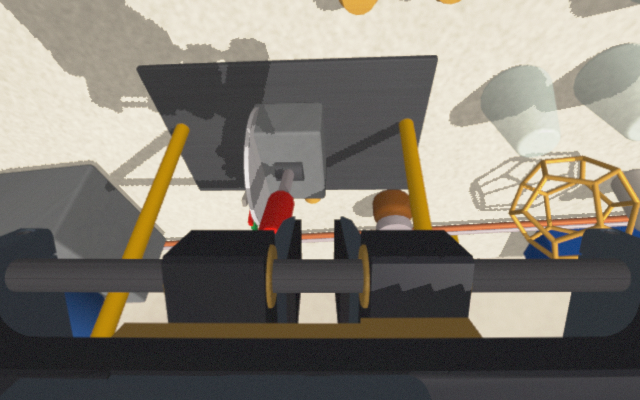

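The wrist picture shows the red grip at (277,210) between the yellow posts. The last joint has run into its limit (-146.6°), so I'll use a heading nearer the arm's own plane.

```bash
cat >> h.py <<'E'
_b=np.radians(-6.2)
def V(X,Y,z): return (597+X*np.cos(_b)-Y*np.sin(_b),-285+X*np.sin(_b)+Y*np.cos(_b),z)
E
python3 - <<'E'
from h import *
plan([((V(-150,8,210)),(180,42,160),4),((V(-120,8,150)),(180,42,160),4),((V(-120,8,150)),(180,42,160),2)],210)
E
```

```text
[[210,[6,-10,7],[0.02,-0.01,0.04]],[210,[6,-10,7],[0.02,-0.01,0.04]],[210,[6,-10,7],[0.02,-0.01,0.04]],[210,[5,-11,8],[0.03,-0.01,0.04]],[210,[5,2,16],[0,0,0]],[210,[5,2,16],[0,0,0]],[210,[4,2,16],[0,0,0]],[210,[5,2,16],[0,0,0]],[210,[0,0,0],[0,0,0]],[210,[0,0,0],[0,0,0]]]
end [ 478.6 -263.6  149.5] [-179.8   42.1  160. ]
```

>>> servo_tool(steps=[[210,[6,-10,7],[0.02,-0.01,0.04]],[210,[6,-10,7],[0.02,-0.01,0.04]],[210,[6,-10,7],[0.02,-0.01,0.04]],[210,[5,-11,8],[0.03,-0.01,0.04]],[210,[5,2,16],[0,0,0]],[210,[5,2,16],[0,0,0]],[210,[4,2,16],[0,0,0]],[210,[5,2,16],[0,0,0]],[210,[0,0,0],[0,0,0]],[210,[0,0,0],[0,0,0]]])

```text
time_s: 26.4
ee_pos: [486.9, -250.9, 170.7]
ee_rot: [-178.6, 39.7, 159.3]
force: [-0.5, 0.2, -0.5]
gripper_width: 16.0
gripper_force: 0.0
```

```bash
python3 - <<'E'
from h import *
s=state();print(s['gripper_width'],s['ee_pos'],s['ee_rot'],s['force'],s['qpos'].round(1))
f,s=grab('wrist');save(f,'w6.png',sc=1.2)
for o in look_for(f,'lever_grip')[:2]:print(o)
print('grip proj',proj(f,[V(-32.6,0,144),V(-44.8,0,140)],s))
T=np.array(f['tool_from_camera'])
e=(180,42,160)
plan([(V(-95,8,144),e,4),(V(-71,8,146),e,5)],210)
E
```

```text
15.959877071763023 [ 486.89983155 -250.87072301  170.66155827] [-178.57523126   39.70576016  159.33908287] [-0.52101822  0.18528801 -0.48779601] [ -31.7    7.2  128.4   48.3    7.5 -146.5]
{'at': [323.8, 251.8], 'confidence': 0.9}
grip proj [[316.74366619 284.76060689]
 [312.01430006 271.9275404 ]]
[[210,[0,-2,9],[-0.01,-0.01,0]],[210,[0,-2,9],[-0.01,-0.01,0]],[210,[1,-2,8],[-0.01,-0.01,0]],[210,[1,-2,9],[0,-0.01,-0.01]],[210,[-4,1,3],[0,0,0]],[210,[-4,1,3],[0,0,0]],[210,[-4,1,3],[0,0,0]],[210,[-3,1,2],[0,0,0]],[210,[-4,2,3],[0,0,0]]]
end [ 527.6 -269.1  145.8] [-179.8   42.1  160.1]
```

View pics/w6.png

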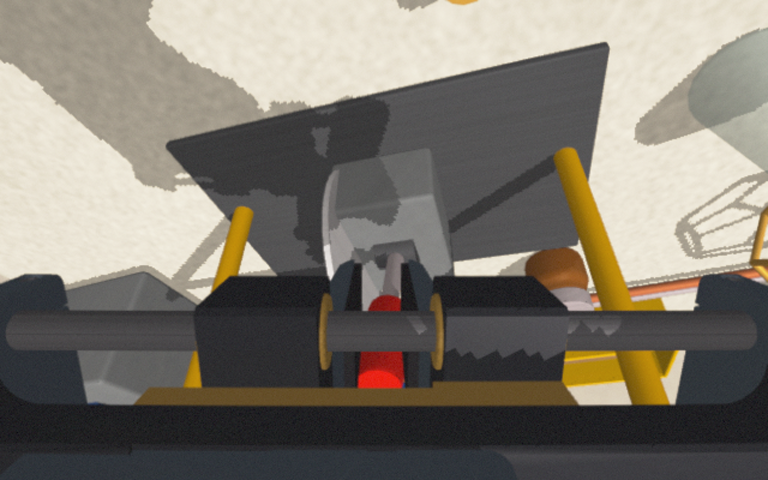

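```bash
cat > kin.py <<'E'
from h import *
from scipy.optimize import least_squares
D=[((62.1666,18.3498,89.7072,0,72.043,-1.1456),(258.02,513.33,235.13),(-179.9,0,153.31)),
((28.8788,20.8185,84.6704,0,74.6996,-52.1933),(523.7,302,244.16),(-179.9,-.2,171.1)),
((-36.2,-2.2,124.6,37.2,24.9,-146.6),(456.91,-221.43,245.34),(-177.02,39.6,171.9)),
((-31.7,7.2,128.4,48.3,7.5,-146.5),(486.9,-250.87,170.66),(-178.575,39.706,159.34))]
def fk(q,k):
    a1,d1,L2,a3,L4,L6=k;q=np.radians(q);Ry=lambda t:R.from_rotvec([0,t,0]);Rz=lambda t:R.from_rotvec([0,0,t])
    r=Rz(q[0]);p=r.apply([a1,0,d1]);r=r*Ry(q[1]);p=p+r.apply([0,0,L2]);r=r*Ry(q[2]);p=p+r.apply([a3,0,L4])
    r=r*Rz(SG[0]*q[3])*Ry(q[4])*Rz(SG[1]*q[5])
    p=p+r.apply([0,0,L6]);return p,r
best=None
for SG in ((1,1),(1,-1),(-1,1),(-1,-1)):
    # constant flange offset from first sample
    def off():
        p,r=fk(D[0][0],[0]*6);return r.inv()*R.from_euler('xyz',D[0][2],degrees=True)
    o=off();err=[np.degrees((( fk(d[0],[0]*6)[1]*o).inv()*R.from_euler('xyz',d[2],degrees=True)).magnitude()) for d in D]
    if best is None or max(err)<best[0]: best=(max(err),SG,o)
_,SG,O=best
fit=least_squares(lambda k:np.concatenate([fk(d[0],k)[0]-d[1] for d in D]+[0.002*(np.array(k)-[0,350,350,0,350,250])]),[0,350,350,0,350,250])
k=fit.x
lo=np.array([-177.97,-48.28,12.27,-77.06,2.81,-146.56]);hi=np.array([177.97,115.42,149.76,257.06,150.46,146.56])
def ik(pos,rpy,q0):
    T=R.from_euler('xyz',rpy,degrees=True)
    def f(q):
        p,r=fk(q,k);return np.r_[p-pos,200*((r*O).inv()*T).as_rotvec()]
    s=least_squares(f,np.clip(q0,lo+.1,hi-.1),bounds=(lo,hi));return s.x,np.linalg.norm(s.fun)
E
python3 - <<'E'
from kin import *
print(best[:2],k.round(1),fit.fun.round(1))
for lean in (30,34,38,42):
  for yaw in (148,154,160):
    o=[]
    for X,z in((-120,150),(-70,148),(-39,156),(-15,156)):
        q,e=ik(V(X,8,z),(180,lean,yaw),[-32,10,125,5,10,-100]);o.append((q.round().astype(int).tolist(),round(e,1)))
    print(lean,yaw,o)
E
```

```text
(np.float64(0.07471778741445645), (1, 1)) [-52.9 177.9 636.3  46.3 463.  360.7] [ 9.4 -6.9 -1.4  6.9 -9.4 -0.4  1.   0.1  3.8 -4.2 -5.9 -2.  -0.1 -0.3
  0.6  0.1  0.2  0.2]
30 148 [([-27, 10, 122, -7, 18, -79], np.float64(0.0)), ([-25, 13, 117, -11, 20, -74], np.float64(0.0)), ([-24, 15, 114, -11, 22, -72], np.float64(0.0)), ([-23, 17, 111, -12, 23, -71], np.float64(0.0))]
30 154 [([-30, 10, 122, 7, 18, -100], np.float64(0.0)), ([-27, 13, 118, 2, 19, -93], np.float64(0.0)), ([-26, 15, 114, 0, 21, -90], np.float64(0.0)), ([-25, 16, 111, -1, 22, -88], np.float64(0.0))]
30 160 [([-33, 10, 122, 20, 20, -120], np.float64(0.0)), ([-30, 13, 117, 15, 20, -112], np.float64(0.0)), ([-28, 15, 114, 11, 22, -108], np.float64(0.0)), ([-27, 16, 111, 9, 23, -105], np.float64(0.0))]
34 148 [([-27, 9, 125, -13, 12, -73], np.float64(0.0)), ([-24, 13, 121, -18, 14, -66], np.float64(0.0)), ([-23, 14, 117, -18, 16, -65], np.float64(0.0)), ([-22, 16, 114, -19, 17, -64], np.float64(0.0))]
34 154 [([-31, 9, 125, 12, 12, -106], np.float64(0.0)), ([-28, 13, 121, 4, 13, -95], np.float64(0.0)), ([-26, 14, 117, 0
[... 773 characters left out ...]
4(0.0)), ([-29, 14, 120, 35, 10, -132], np.float64(0.0)), ([-28, 16, 118, 29, 10, -125], np.float64(0.0))]
42 148 [([-27, 9, 130, -77, 3, -9], np.float64(6.1)), ([-24, 13, 126, -77, 5, -7], np.float64(4.5)), ([-22, 14, 123, -77, 7, -6], np.float64(0.5)), ([-21, 16, 121, -73, 7, -10], np.float64(0.0))]
42 154 [([-30, 9, 130, 53, 3, -147], np.float64(8.1)), ([-28, 12, 126, 55, 3, -147], np.float64(6.3)), ([-26, 14, 122, 1, 3, -91], np.float64(3.8)), ([-25, 15, 120, -22, 3, -67], np.float64(1.9))]
42 160 [([-32, 9, 128, 48, 7, -147], np.float64(15.6)), ([-30, 12, 125, 50, 6, -147], np.float64(11.2)), ([-29, 14, 122, 50, 6, -147], np.float64(6.3)), ([-28, 16, 120, 51, 6, -147], np.float64(3.9))]
```

```bash
cat > push.py <<'E'
from kin import *
yv=np.array([-np.sin(_b),np.cos(_b),0]) if 0 else np.array([np.sin(np.radians(6.2)),np.cos(np.radians(6.2)),0])
def ori(lean,head):
    l,h=np.radians([lean,head]);d=np.array([np.sin(l)*np.cos(h),np.sin(l)*np.sin(h),-np.cos(l)])
    y=yv-yv@d*d;y/=np.linalg.norm(y);return np.c_[np.cross(y,d),y,d]
def tcp(M,phi,s=88,back=0,v=1):
    c=np.array(V(s*np.sin(phi)-13*np.cos(phi)-back,v,55+s*np.cos(phi)+13*np.sin(phi)))
    return c-22*M[:,2]+16*M[:,0]
E
python3 - <<'E'
from push import *
for lean,head in((34,-26),(36,-24),(36,-26),(36,-20)):
    M=ori(lean,head);e=R.from_matrix(M).as_euler('xyz',degrees=True);print(lean,head,e.round(1))
    bar=np.array(V(-20,0,285))
    for ph,b in((-.35,40),(-.35,5),(0,0),(.15,0),(.35,0)):
        t=tcp(M,ph,back=b);q,er=ik(t,e,[-30,12,120,0,14,-100])
        w=bar-t; xz=M[:,0]-M[:,0]@yv*yv;xz/=np.linalg.norm(xz)
        print('  ',t.round(),q.round(),round(er,1),'clear',round(-(w@xz)-46,1))
M=ori(36,-24);e=R.from_matrix(M).as_euler('xyz',degrees=True)
p=state()['ee_pos']
plan([((p+tcp(M,-.35,back=40))/2,e,5),(tcp(M,-.35,back=40),e,3),(tcp(M,-.35,back=40),e,2)],210)
E
```

```text
34 -26 [-169.1   32.4  173.8]
   [ 491. -268.  143.] [ -30.   11.  125.   12.   11. -122.] 0.0 clear 104.0
   [ 526. -272.  143.] [ -28.   13.  121.    6.   12. -114.] 0.0 clear 74.5
   [ 560. -276.  153.] [ -26.   15.  117.    1.   14. -108.] 0.0 clear 40.2
   [ 573. -277.  154.] [ -26.   15.  116.   -1.   15. -106.] 0.0 clear 28.4
   [ 590. -279.  152.] [ -25.   17.  114.   -2.   15. -104.] 0.0 clear 14.5
36 -24 [-169.6   34.7  173.8]
   [ 490. -268.  142.] [ -32.   11.  126.   31.    9. -142.] 0.0 clear 107.7
   [ 525. -272.  142.] [ -29.   13.  123.   21.    9. -129.] 0.0 clear 78.9
   [ 559. -276.  152.] [ -27.   14.  119.   11.   11. -118.] 0.0 clear 45.0
   [ 573. -277.  153.] [ -27.   15.  117.    8.   12. -115.] 0.0 clear 33.5
   [ 590. -279.  151.] [ -26.   17.  116.    6.   12. -112.] 0.0 clear 20.1
36 -26 [-168.5   34.4  173.8]
   [ 490. -268.  142.] [ -30.   11.  126.   19.    8. -129.] 0.0 clear 107.2
   [ 525. -272.  142.] [ -28.   13.  123.    9.    8. -117.] 0.0 clear 78.3
   [ 559. -276.  152.] [ -26.   14.  119.    1.   11. -108.] 0.0 clear 44.4
   [ 573. -277.  15
[... 158 characters left out ...]
3.8]
   [ 490. -269.  142.] [ -33.   11.  125.   35.   11. -147.] 4.4 clear 108.5
   [ 525. -273.  142.] [ -31.   13.  122.   37.   11. -147.] 0.6 clear 79.9
   [ 559. -277.  152.] [ -30.   15.  119.   27.   13. -135.] 0.0 clear 46.1
   [ 572. -278.  153.] [ -29.   15.  117.   24.   13. -132.] 0.0 clear 34.7
   [ 590. -280.  151.] [ -28.   17.  115.   21.   13. -129.] 0.0 clear 21.4
[[210,[1,-1,3],[0,0.01,-0.04]],[210,[1,-1,3],[0,0.01,-0.04]],[210,[1,-2,3],[0,0.02,-0.04]],[210,[1,-1,3],[0,0.01,-0.04]],[210,[2,-1,3],[0,0.02,-0.05]],[210,[2,-2,5],[0,0,0]],[210,[2,-2,5],[0,0,0]],[210,[2,-2,5],[0,0,0]],[210,[0,0,0],[0,0,0]],[210,[0,0,0],[0,0,0]]]
end [ 490.6 -268.4  141.7] [-169.7   34.5  173.8]
```

```bash
python3 - <<'E'
from push import *
M=ori(34,-26);e=R.from_matrix(M).as_euler('xyz',degrees=True)
p=state()['ee_pos']
plan([((p+tcp(M,-.35,back=40))/2,e,5),(tcp(M,-.35,back=40),e,3),(tcp(M,-.35,back=40),e,2)],210)
E
```

```text
[[210,[1,-1,3],[0,0.02,-0.04]],[210,[1,-1,3],[0,0.02,-0.04]],[210,[1,-2,3],[0.01,0.02,-0.05]],[210,[1,-1,3],[0,0.02,-0.04]],[210,[1,-1,3],[0.01,0.03,-0.05]],[210,[2,-2,5],[0,0,0]],[210,[2,-2,5],[0,0,0]],[210,[1,-2,4],[0,0,0]],[210,[0,0,0],[0,0,0]],[210,[0,0,0],[0,0,0]]]
end [ 490.8 -268.5  143.6] [-168.7   32.1  173.9]
```

>>> servo_tool(steps=[[210,[1,-1,3],[0,0.02,-0.04]],[210,[1,-1,3],[0,0.02,-0.04]],[210,[1,-2,3],[0.01,0.02,-0.05]],[210,[1,-1,3],[0,0.02,-0.04]],[210,[1,-1,3],[0.01,0.03,-0.05]],[210,[2,-2,5],[0,0,0]],[210,[2,-2,5],[0,0,0]],[210,[1,-2,4],[0,0,0]],[210,[0,0,0],[0,0,0]],[210,[0,0,0],[0,0,0]]])

```text
time_s: 27.5
ee_pos: [490.6, -268.8, 143.7]
ee_rot: [-168.7, 32.1, 173.9]
force: [-0.1, 0.4, 0.5]
gripper_width: 16.0
gripper_force: 0.0
```

```bash
python3 - <<'E'
from push import *
s=state();print(s['ee_pos'],s['ee_rot'],s['force'],s['qpos'].round(1))
f,s=grab('wrist');save(f,'w7.png',sc=1.2);P=cloud(f,s)
M=R.from_euler('xyz',s['ee_rot'],degrees=True).as_matrix()
hsv=cv2.cvtColor(f['color'],cv2.COLOR_RGB2HSV).astype(int);m=((hsv[...,0]<8)|(hsv[...,0]>172))&(hsv[...,1]>150)&(P[...,2]>90)&(P[...,2]<190)
q=P[m];d=q-V(0,0,0);b=np.radians(-6.2);v=-d[:,0]*np.sin(b)+d[:,1]*np.cos(b);u=d[:,0]*np.cos(b)+d[:,1]*np.sin(b)
for z in range(95,185,10):
    k=(abs(q[:,2]-z)<5)&(u<20)
    if k.sum()>5: print(z,k.sum(),np.percentile(v[k],[3,50,97]).round(1),np.percentile(u[k],[3,50,97]).round(1))
M2=ori(34,-26);e=R.from_matrix(M2).as_euler('xyz',degrees=True)
plan([(tcp(M2,-.35,back=4),e,5)]+[(tcp(M2,a),e,2) for a in(-.35,-.25,-.15,-.05,.05,.15,.25)],210)
E
```

```text
[ 490.58357414 -268.78725384  143.66160722] [-168.74755953   32.12325425  173.85102905] [-0.10332553  0.39308354  0.53897194] [ -31.4   11.   124.9   14.3   10.7 -125.2]
115 95 [-9.1 -1.   4.3] [-35.4 -33.9 -28.7]
125 272 [-9.  -0.3  6.4] [-39.  -36.4 -31. ]
135 343 [-8.9  0.4  8.1] [-42.7 -40.  -34.3]
145 10 [-3.7 -0.6 13.3] [-92.8 -42.8 -42. ]
[[210,[-6,1,4],[0,0,0]],[210,[-6,1,4],[0,0,0]],[210,[-6,1,4],[0,0,0]],[210,[-6,1,4],[0,0,0]],[210,[-6,0,3],[-0.01,0,0]],[210,[-2,0,1],[0,0,0]],[210,[-1,1,1],[0,0,0]],[210,[-5,0,1],[0,0,0]],[210,[-4,0,0],[0,0,0]],[210,[-4,0,1],[0,0,0]]]
[[210,[-5,0,1],[0,0,0]],[210,[-4,0,2],[0,0,0]],[210,[-4,1,1],[0,0,0]],[210,[-4,0,2],[0,0,0]],[210,[-5,0,2],[0,0,0]],[210,[-4,1,2],[0,0,0]],[210,[-3,0,2],[0,0,0]],[210,[-4,1,2],[0,0,0]],[210,[-4,0,3],[0,0,0]]]
end [ 582.1 -278.3  153.3] [-169.3   32.1  173.9]
```

View pics/w7.png

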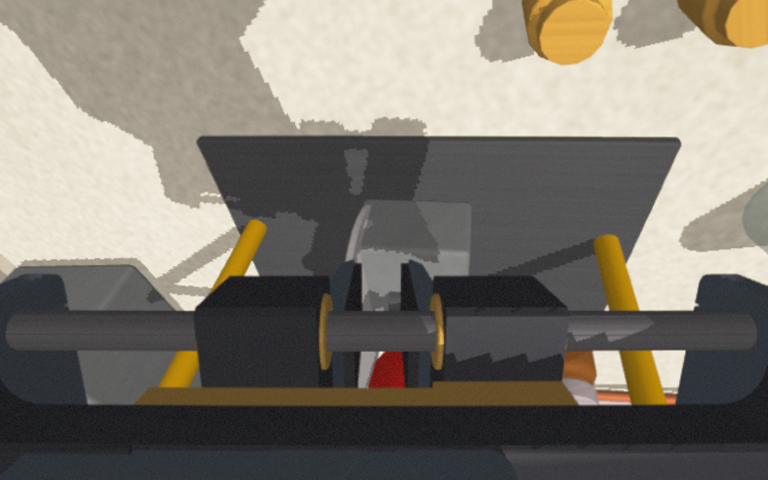

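The picture shows the tool square to the base plate, with the red grip at about (388,370), in line with the gap between the fingers. Now I push.

>>> servo_tool(steps=[[210,[-6,1,4],[0,0,0]],[210,[-6,1,4],[0,0,0]],[210,[-6,1,4],[0,0,0]],[210,[-6,1,4],[0,0,0]],[210,[-6,0,3],[0,0,0]],[210,[-2,0,1],[0,0,0]],[210,[-1,0,1],[0,0,0]],[210,[-5,0,1],[0,0,0]],[210,[-4,0,0],[0,0,0]],[210,[-4,0,1],[0,0,0]]])

```text
time_s: 28.55
ee_pos: [540.0, -273.8, 146.4]
ee_rot: [-168.9, 31.8, 173.8]
force: [-8.0, 1.4, 0.8]
gripper_width: 16.2
gripper_force: 3.2
```

```bash
cat > chk.py <<'E'
from push import *
def lever(n='side'):
    f,s=grab(n);P=cloud(f,s);hsv=cv2.cvtColor(f['color'],cv2.COLOR_RGB2HSV).astype(int)
    d=P-np.array(V(0,0,0));b=np.radians(-6.2);v=-d[...,0]*np.sin(b)+d[...,1]*np.cos(b);u=d[...,0]*np.cos(b)+d[...,1]*np.sin(b);z=P[...,2]
    m=((hsv[...,0]<8)|(hsv[...,0]>172))&(hsv[...,1]>130)&(abs(u)<75)&(abs(v)<25)&(z>110)&(z<190)
    print(n,m.sum(),np.percentile(np.c_[u[m],v[m],z[m]],[5,50,95],axis=0).round(1).tolist(),'lever rad ~',round(.35+np.arctan2(np.median(u[m]),np.median(z[m])-55),2) if m.sum() else '')
s=state();print(s['ee_pos'],s['ee_rot'],s['force'],s['torque'])
lever('side');lever('top')
E
python3 chk.py
```

```text
[ 539.98008318 -273.77102066  146.39137408] [-168.89730933   31.80042827  173.80057365] [-8.04599291  1.39449427  0.76858431] [ 0.24088889  1.35400184 -0.27617957]
side 156 [[-32.8, -11.7, 122.2], [-25.1, -9.8, 140.7], [-14.2, -3.1, 178.0]] lever rad ~ 0.07
top 132 [[-44.6, -10.2, 133.4], [-32.0, 4.3, 172.6], [-14.6, 12.2, 179.6]] lever rad ~ 0.08
```

>>> servo_tool(steps=[[210,[-5,0,1],[0,0,0]],[210,[-4,0,2],[0,0,0]],[210,[-4,1,1],[0,0,0]],[210,[-4,0,2],[0,0,0]],[210,[-5,0,2],[0,0,0]],[210,[-4,1,2],[0,0,0]],[210,[-3,0,2],[0,0,0]],[210,[-4,0,2],[0,0,0]],[210,[-3,0,3],[0,0,0]],[210,[0,0,0],[0,0,0]]])

```text
time_s: 29.65
ee_pos: [582.0, -280.3, 153.3]
ee_rot: [-168.7, 32.2, 173.9]
force: [0.4, 0.0, -0.4]
gripper_width: 16.2
gripper_force: 0.0
```

```bash
python3 chk.py
```

```text
[ 582.03700311 -280.33617974  153.33575185] [-168.71008772   32.22260854  173.92136405] [ 0.39251582  0.008405   -0.40219709] [ 0.19444341  0.25833453 -0.07289526]
side 339 [[17.6, -11.9, 125.4], [31.9, -7.9, 153.1], [46.2, 3.9, 176.7]] lever rad ~ 0.66
top 124 [[24.7, -8.4, 148.8], [33.0, 2.7, 169.6], [48.5, 11.6, 177.8]] lever rad ~ 0.63
```

The lever has snapped through: the force is zero and the grip is at u≈+32 mm. I'm retracting.

>>> servo_tool(steps=[[210,[6,0,-3],[0,0,0]],[210,[8,0,-5],[0,0,0]],[210,[8,0,-5],[0,0,0]],[210,[8,0,-5],[0,0,0]],[210,[8,0,-5],[0,0,0]],[210,[8,0,-5],[0,0,0]],[210,[8,0,-5],[0,0,0]],[210,[8,0,-5],[0,0,0]],[210,[0,0,0],[0,0,0]],[210,[0,0,0],[0,0,0]]])

```text
time_s: 30.75
ee_pos: [509.9, -265.3, 151.5]
ee_rot: [-168.7, 32.1, 173.9]
force: [0.5, -1.1, -1.0]
gripper_width: 16.2
gripper_force: 0.0
```

```bash
python3 chk.py; python3 - <<'E'
from h import *
for n in('side','top'):
    f,s=grab(n);P=cloud(f);x,y,z=[P[...,i] for i in range(3)]
    c=np.array([np.cos(np.radians(9)),-np.sin(np.radians(9))])
    u=(x-608)*c[0]+(y-288)*c[1];v=-(x-608)*c[1]+(y-288)*c[0]
    m=(abs(v)<50)&(z>50)&(z<110)&(abs(u)<45);print(n,'lid slope',np.polyfit(u[m],z[m],1))
    for b in((454.5,42),(558.7,45),(569,-43)):
        m=(np.hypot(x-b[0],y-b[1])<45)&(z>73)&(z<90);print(b,m.sum(),np.round(cv2.minEnclosingCircle(P[m][:,:2].astype(np.float32))[0]))
E
```

```text
[ 509.92233124 -265.26263871  151.45019546] [-168.74768512   32.13511495  173.86227448] [ 0.47243997 -1.05918346 -0.97670908] [0.15179232 0.34060696 0.03467187]
side 465 [[16.5, -11.6, 125.8], [28.7, -5.5, 153.6], [45.3, 7.2, 176.1]] lever rad ~ 0.63
top 125 [[24.6, -8.2, 148.7], [33.6, 2.7, 169.8], [48.3, 11.8, 177.1]] lever rad ~ 0.63
side lid slope [  1.96725998 -14.89790488]
(454.5, 42) 163 [454.  41.]
(558.7, 45) 0 [0. 0.]
(569, -43) 0 [0. 0.]
top lid slope [-2.26268820e-03  7.23980605e+01]
(454.5, 42) 172 [454.  42.]
(558.7, 45) 172 [558.  45.]
(569, -43) 168 [569. -42.]
```

```bash
python3 -c "
from h import *
print(ticket.job_done())"
```

```text
the job is handed in; nothing more can be done
None
```

The job is handed in. The lampholder stands upright in the closed case, the lever is snapped into the float notch, and the shades have not moved. I didn't re-measure the cage, tools and containers at the end, and the hand-in gave no verdict.

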